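# Weigh the jar that stands behind the bottles

## Task

The squat jar at the back of the spill tray has to be weighed, but three tall bottles hem it in. First stand all three tall bottles upright on the black rubber mat, then put the jar in the middle of the balance pan, and then stand each bottle back at its own place in the tray, where it stood at the start. Tip none of them over, leave the little dropper bottle, the little vial and the beaker where they are, and let go of everything at the end.

Things in the scene. Friction and masses are not known exactly. Their poses are not given: they have to be found in the camera images.
- amber_mid (a point): Tall round brown-glass bottle with a paper label: body 64 mm across and 80 mm high, sloping shoulder, narrow neck, black screw cap 30 mm across and 28 mm high; 138 mm high in all. Closed, rigid, under 0.6 kg. Point: its centre, half-way up, on its axis; z up. The cap's centre is 55 mm above this point, the underside 69 mm below it.
- square_mid (a point): Tall square white plastic bottle: body 58 x 58 mm and 78 mm high, low shoulder, round white screw cap 36 mm across and 28 mm high; 126 mm high in all. Closed, rigid, under 0.6 kg. Point: its centre, half-way up, on its axis; z up. x and y are square to its sides. The cap's centre is 49 mm above this point, the underside 63 mm below it.
- slim_mid (a point): Slim tall round bare-aluminium bottle with a paper label: body 50 mm across and 100 mm high, black screw cap 28 mm across and 28 mm high; 152 mm high in all. Closed, rigid, under 0.6 kg. Point: its centre, half-way up, on its axis; z up. The cap's centre is 62 mm above this point, the underside 76 mm below it.
- jar_mid (a point): The jar to be weighed: squat round brown-glass jar 52 mm across with a black lid 51 mm across and 17 mm high; 62 mm high in all, under 0.25 kg. It stands at the back of the tray, about 19 mm from its back wall, with a tall bottle close to its left, one to its right and one in front. Point: its centre, half-way up, 31 mm above its underside; z up.
- tray: Fixed grey plastic spill tray, outside 190 mm (its x, away from the robot) by 250 mm (its y), walls 5 mm thick and 26 mm high, floor 5 mm thick. Origin: centre of its underside; z up. In its frame the jar starts near x +45 mm, y 0, the tall bottles near (+40, +74), (+40, -74) and (-21, 0) mm, within some 6 mm; which bottle stands where changes.
- mat: Fixed flat black rubber mat on the bench, empty, 260 mm (its x) by 150 mm (its y), 3 mm thick: room for three bottles in a row along x. It lies on one side of the tray, left or right, with the balance on the other. Origin: centre of its underside; z up.
- pan (a point): Centre of the top face of the balance's round steel pan, 120 mm across, 72 mm above the bench; z up. The balance is fixed: a low white top-pan balance 180 mm wide (y) with its key panel on the robot's side of the pan (-x), lower than the pan. The pan does not give.
- dropper: Bystander: little brown dropper bottle with a rubber teat, 27 mm across, 67 mm high, loose, in one front corner of the tray. Origin: centre of its underside; z up.
- vial: Bystander: little white vial with a white cap, 27 mm across, 54 mm high, loose, in the other front corner of the tray. Origin: centre of its underside; z up.
- beaker: Bystander: empty glass beaker, 52 mm across, 68 mm high, loose, on the bench between the robot and the tray. Origin: centre of its underside; z up.
Mind the look-alikes: they are no part of the job. Leave any yellow look-alike of the part that bears amber_mid alone.

How it is judged:
On the way, in this order (a step that is already met when the one before it is completed fails the run):
1. all three tall bottles stand on the rubber mat while the jar has not been moved from its place (x of amber_mid in the frame of mat between -0.11 and 0.11 m and y of amber_mid in the frame of mat between -0.055 and 0.055 m and z of amber_mid in the frame of mat below 0.078 m and angle between each of amber_mid, square_mid, slim_mid's own z axis and vertical below 0.1 rad and linear speed of each of amber, square, slim below 0.03 m/s and x of square_mid in the frame of mat between -0.11 and 0.11 m and y of square_mid in the frame of mat between -0.055 and 0.055 m and z of square_mid in the frame of mat below 0.072 m and x of slim_mid in the frame of mat between -0.11 and 0.11 m and y of slim_mid in the frame of mat between -0.055 and 0.055 m and z of slim_mid in the frame of mat below 0.085 m and distance of jar_mid from where it was at the start of the episode below 0.025 m), for 0.2 s.
2. the jar stands in the middle of the balance pan, the bottles still on the mat (horizontal distance between jar_mid and pan below 0.015 m and z of jar_mid in the frame of pan between 0.025 and 0.036 m and angle between each of jar_mid, amber_mid, square_mid, slim_mid's own z axis and vertical below 0.1 rad and linear speed of each of jar, amber, square, slim below 0.03 m/s and x of amber_mid in the frame of mat between -0.11 and 0.11 m and y of amber_mid in the frame of mat between -0.055 and 0.055 m and z of amber_mid in the frame of mat below 0.078 m and x of square_mid in the frame of mat between -0.11 and 0.11 m and y of square_mid in the frame of mat between -0.055 and 0.055 m and z of square_mid in the frame of mat below 0.072 m and x of slim_mid in the frame of mat between -0.11 and 0.11 m and y of slim_mid in the frame of mat between -0.055 and 0.055 m and z of slim_mid in the frame of mat below 0.085 m), for 0.2 s.
At the end, for the whole second after the job is handed in: The jar stands upright and still on the balance pan, its axis within 15 mm of the pan's centre; each tall bottle stands upright, released and still in the tray within 15 mm of where it stood at the start (horizontal distance between jar_mid and pan below 0.015 m and z of jar_mid in the frame of pan between 0.025 and 0.036 m and angle between each of jar_mid, amber_mid, square_mid, slim_mid's own z axis and vertical below 0.1 rad and linear speed of jar below 0.03 m/s and distance of each of amber_mid, square_mid, slim_mid from where it was at the start of the episode below 0.015 m and linear speed of each of amber, square, slim below 0.02 m/s); the robot touches nothing.
It fails at once if a tall bottle or the jar is tipped over (angle between any of amber_mid, square_mid, slim_mid, jar_mid's own z axis and vertical above 0.6 rad).
It fails at once if the dropper bottle, the vial or the beaker is moved by more than 25 mm or knocked over (distance of any of dropper, vial, beaker from where it was at the start of the episode above 0.025 m or angle between any of dropper, vial, beaker's own z axis and vertical above 0.5 rad).
It also fails if it takes over 136 s, if anything falls off the work surface, if the arm or the gripper's body presses on something with over 40 N, if the wrist force passes 120 N, or if a joint passes its speed limit or range.

## Robot

A 6-joint arm with a two-finger parallel gripper is mounted at the origin on the work surface. World frame = base frame: x ahead of the robot, y to its left, z up, the work surface at z = 0. Lengths are in m, angles in rad, forces in N, time in s.
With the tool pointing down it reaches from about 0.25 to 0.775 m from the base axis. Payload 4 kg.
Tool frame: the origin (TCP) lies on the centre line of the jaws, within the pads' length; the fingertips stand 22 mm ahead of it and the grasp point (between the pads) lies 3 mm ahead of it; z points along the fingers, y is the direction in which the jaws open and shut (so a half turn about z gives the same grasp; the last joint's range is limited). The gripper opens to 94 mm and grips with 3 to 60 N. Pads are 16 mm wide; open, the fingers measure 119 mm over their backs; the gripper's body (75 mm by 177 mm) begins 78 mm behind the grasp point.
Start: joints at [-1.389, 0.087, 1.371, -0, 1.684, -0.103], TCP at [0.155, -0.528, 0.228] pointing down, gripper open.
Joint ranges: [-3.1, 3.1], [-0.76, 2.03], [0.27, 2.55], [-1.08, 4.22], [0.17, 2.65], [-2.57, 2.57]. Speed limits (rad/s): [2.79, 2.79, 3.14, 3.14, 3.14, 3.14].

## Interface

Orientations are given as [roll, pitch, yaw] about the fixed x, y, z axes, in that order (R = Rz(yaw) Ry(pitch) Rx(roll)).
In Python, from bench import robot gives the robot as it stands. The module is installed in compiled form; this text tells all that it offers.
- The arm moves only by the shell command python3 -m inch 'ROWS'. ROWS is JSON, a list of rows, each an object with "linear": the shift along the world's x, y, z scaled (see below), a list of three; "twist": the turn about the world's z scaled (see below); "gripper": the opening, from 0 (shut) to 1 (fully open). In form: [{"linear": [x, y, z], "twist": twist, "gripper": gripper}, ...]. A call has 1 to 10 rows; each row is the pose to reach, as a shift and turn from the pose commanded when the call began; what a row does not reach only later rows make up. The controller multiplies each number of a shift by 0.1 m and each number of a turn by 60 degrees. A row lasts 1/12 s, in which the tool goes at most 41.7 mm and 7.16 degrees, less where a joint would pass 70% of its speed; a pose out of reach is approached as far as the arm can. A call with a number of a shift or a turn outside -1 to 1 is refused whole. A call with a gripper value outside its range is refused whole. The fingers move at their own pace and stop on an object; the grip force is fixed at half the most. Time passes only in rows, so rows that repeat a pose let the fingers close. It gives the time, the measured TCP pose, the force and the opening at its end, in the units of the state.
- robot.get_obs(): the state, without advancing time (a new reading comes with each control period).
- robot.snapshot(name): name is "side" or "top" or "wrist"; returns a dict with "image" (420x560x3 uint8, red, green, blue), "depth" (420x560 float32, m along the optical axis (not along the pixel's ray), 0 where there is no reading), "mtx" (3x3 intrinsics, pixels), "rvec" (rotation vector, rad) and "tvec" (3), from world to camera coordinates, as OpenCV has them; the wrist camera has in their place "hand_eye" (4x4, takes a point from camera to tool coordinates, whose origin is the TCP and whose axes are the flange's). Camera axes: x right, y down, z forward; pixel columns grow to the right and rows downward; lengths in m; the calibration is good to about 2 mm. The wrist camera is an equidistant fisheye: a pixel r from the principal point sees the ray r / f radians off the axis. A picture is of the moment at which its call begins: read the wrist's pose just before it.
- robot.close_job(): hands the job in, once; it reports no verdict.
The state is a dict: "time": time; "joint_positions": joint angles; "qvel": joint speeds; "joint_torque": joint torques, N m; "tool_pos": TCP position; "ee_rot": TCP orientation; "wrist_force": force on the tool from outside, world axes, zero at the start; "wrist_torque": the same for the moment, N m; "width": finger opening in m.
Only numpy, scipy, OpenCV 4.12 (cv2) and the standard library are available. Lean on these libraries where they do the work, as an engineer would, in place of code of your own. Each camera call takes 0.05 s, during which the arm holds its last target.

## Working session

There is one attempt and no reset: what is moved stays moved. The work goes in short steps, Python scripts to look and compute and a shell command to move; the robot and the scene stay as the last step left them, time stands still between calls to the robot, and variables do not carry over. Pictures are saved under pics/ and viewed, and the job is handed in when it is done.

```bash
mkdir -p pics
cat > h.py <<'E'
import numpy as np, cv2
from bench import robot
def cam(s):
    R,_=cv2.Rodrigues(np.array(s["rvec"],float)); return R,np.array(s["tvec"],float).ravel(),np.array(s["mtx"],float)
def world(s):
    R,t,K=cam(s); d=s["depth"]; h,w=d.shape
    u,v=np.meshgrid(np.arange(w),np.arange(h))
    P=np.stack([(u-K[0,2])/K[0,0]*d,(v-K[1,2])/K[1,1]*d,d],-1)
    return (P-t)@R
def save(n,im,k=1): cv2.imwrite(n,cv2.resize(im[...,::-1],None,fx=k,fy=k))
E
python3 - <<'E'
from h import *
print(robot.get_obs())
for n in("top","side"):
    s=robot.snapshot(n); save(f"pics/{n}0.png",s["image"],1.4)
    np.savez(f"{n}0.npz",**{k:np.array(v) for k,v in s.items()})
    R,t,K=cam(s); print(n,-R.T@t,R[2],K[0,0])
E
```

```text
{'time': 0.0, 'joint_positions': array([-1.38905986e+00,  8.79433737e-02,  1.37225057e+00,  2.86043559e-05,
        1.68362753e+00, -1.03096295e-01]), 'qvel': array([ 6.23342741e-04, -7.89265522e-05, -8.15838065e-04,  1.69723604e-04,
       -2.17529936e-03,  1.51264874e-03]), 'joint_torque': array([-1.60720036e-03, -3.40184605e+01, -3.02429509e+01,  7.16726203e-02,
        3.30432958e-02, -1.51693430e-04]), 'tool_pos': array([ 0.15446185, -0.52733168,  0.22631238]), 'ee_rot': array([-3.13937859e+00, -2.57654885e-04,  2.84835669e-01]), 'wrist_force': array([ 0.138132  , -0.36703885, -0.41645136]), 'wrist_torque': array([0.01183926, 0.00244688, 0.00713195]), 'width': 0.09407040145798454}
top [ 0.3364457  -0.02524507  1.12852082] [ 0.14175684  0.01637019 -0.98976614] 403.54773900018745
side [0.06722462 0.88571978 0.59676895] [ 0.37769081 -0.80746477 -0.45315593] 447.7620458297446
```

View pics/top0.png

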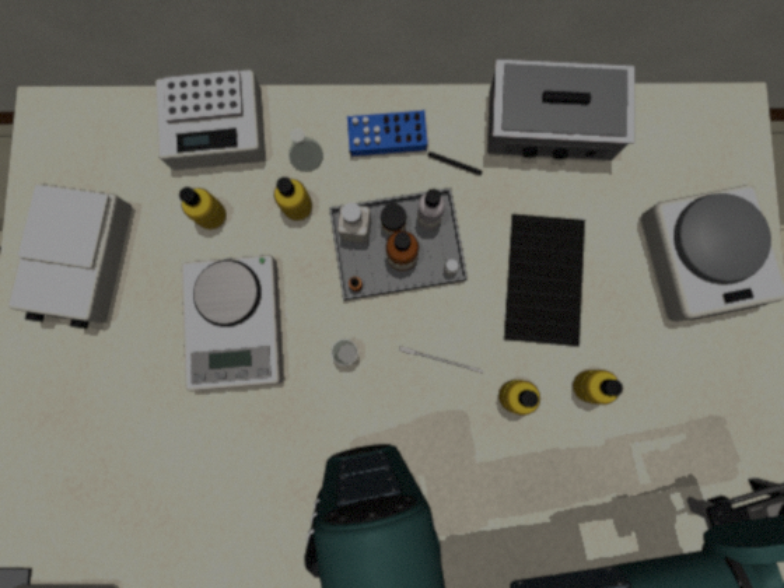

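View pics/side0.png

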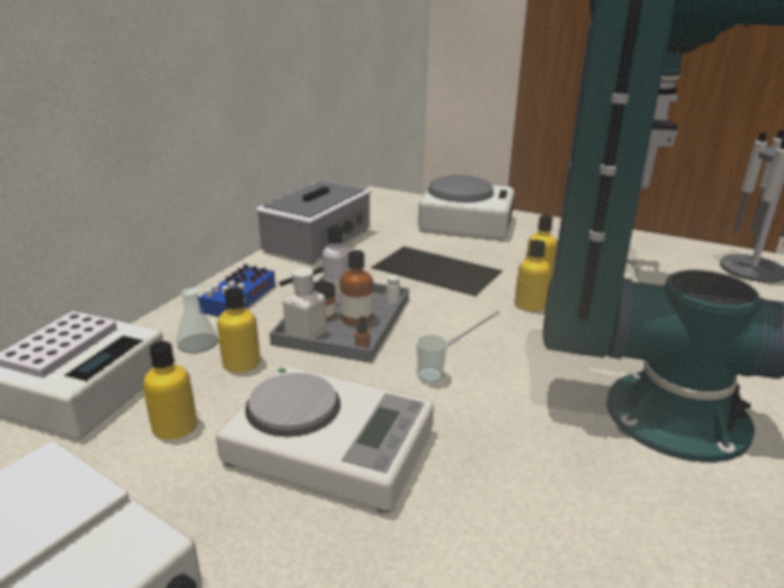

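Candidates in the 784×588 top view:
- Brown labelled bottle (402,245), with four yellow look-alikes at (200,205), (292,197), (520,397) and (600,387).
- White square bottle (353,220) and aluminium bottle (431,205).
- Jar (393,217).
- Balance with steel pan (228,290), with a hotplate look-alike at (725,237).
- Mat (545,280).

I choose the brown bottle, the two other bottles in the tray, and the balance with the key panel. Next is a close crop to check, plus measurements.

Run:
```python
from h import *
for n in ("top","side"):
    s=dict(np.load(f"{n}0.npz")); W=world(s); np.save(n+"W.npy",W)
    if n=="top":
        im=s["image"][120:225,225:345]; save("pics/crop0.png",im,6)
        hm=(np.clip(W[...,2],0,.2)/.2*255).astype(np.uint8)[120:225,225:345]
        save("pics/h0.png",np.dstack([hm]*3),6)
    # clusters by height in the tray region
    m0=(W[...,0]>.3)&(W[...,0]<.75)&(W[...,1]>-.4)&(W[...,1]<.35)&(s["depth"]>0)
    print(n)
    for lo,hi in((.118,.126),(.126,.136),(.138,.147),(.15,.162),(.06,.07),(.055,.062),(.07,.08),(.022,.03),(.049,.056)):
        m=(m0&(W[...,2]>lo)&(W[...,2]<hi)).astype(np.uint8)
        k,l,st,c=cv2.connectedComponentsWithStats(m)
        for i in range(1,k):
            if st[i,4]>12:
                p=W[l==i]; print(lo,hi,"px",c[i].round(),st[i,4],"mean",p.mean(0).round(4),"mid",((p.max(0)+p.min(0))/2).round(4),"ext",np.ptp(p,0).round(3), s["image"][l==i].mean(0).round())
```

```text
top
0.118 0.126 px [431. 278.] 14 mean [ 0.3124 -0.3828  0.122 ] mid [ 0.3138 -0.3847  0.1219] ext [0.024 0.009 0.007] [17. 15.  5.]
0.126 0.136 px [307. 146.] 17 mean [ 0.6431 -0.0808  0.1327] mid [ 0.6458 -0.0834  0.132 ] ext [0.018 0.026 0.007] [55. 52. 52.]
0.126 0.136 px [251. 151.] 151 mean [0.629  0.063  0.1309] mid [0.6292 0.0633 0.1312] ext [0.034 0.034 0.009] [141. 141. 141.]
0.126 0.136 px [432. 276.] 16 mean [ 0.3161 -0.3817  0.1321] mid [ 0.3164 -0.3823  0.1311] ext [0.019 0.006 0.009] [9. 9. 9.]
0.138 0.147 px [202. 132.] 49 mean [0.6785 0.1865 0.1395] mid [0.6774 0.1874 0.1407] ext [0.026 0.026 0.005] [34. 33. 29.]
0.138 0.147 px [308. 145.] 13 mean [ 0.6403 -0.0824  0.1433] mid [ 0.6413 -0.0828  0.1425] ext [0.009 0.021 0.008] [14. 13. 15.]
0.138 0.147 px [287. 171.] 106 mean [ 0.5738 -0.0298  0.1424] mid [ 0.5739 -0.0299  0.1427] ext [0.029 0.025 0.008] [33. 29. 28.]
0.15 0.162 px [309. 140.] 98 mean [ 0.6505 -0.0843  0.1569] mid [ 0.6513 -0.0845  0.1555] ext [0.026 0.025 0.01 ] [34. 34. 33.]
0.06 0.07 px [217. 145.] 21 mean [0.6657 0.1619 0.0653] mid [0.6689 0.1661 
[... 13002 characters left out ...]
] mid [0.4447 0.2212 0.0548] ext [0.014 0.015 0.002] [210. 204. 193.]
0.049 0.056 px [277. 279.] 20 mean [0.3907 0.214  0.0548] mid [0.3894 0.2138 0.0539] ext [0.027 0.013 0.004] [204. 199. 187.]
0.049 0.056 px [295. 310.] 300 mean [0.3176 0.2823 0.0536] mid [0.3198 0.2766 0.0525] ext [0.023 0.147 0.007] [183. 177. 168.]
0.049 0.056 px [248. 292.] 27 mean [0.4206 0.278  0.0554] mid [0.4207 0.2789 0.0552] ext [0.017 0.031 0.002] [215. 213. 203.]
0.049 0.056 px [228. 311.] 19 mean [0.4268 0.3425 0.0554] mid [0.4257 0.3414 0.0553] ext [0.014 0.016 0.001] [210. 208. 198.]
0.049 0.056 px [237. 312.] 28 mean [0.4097 0.3391 0.0553] mid [0.41   0.3409 0.0549] ext [0.017 0.018 0.002] [215. 213. 203.]
```

View pics/crop0.png

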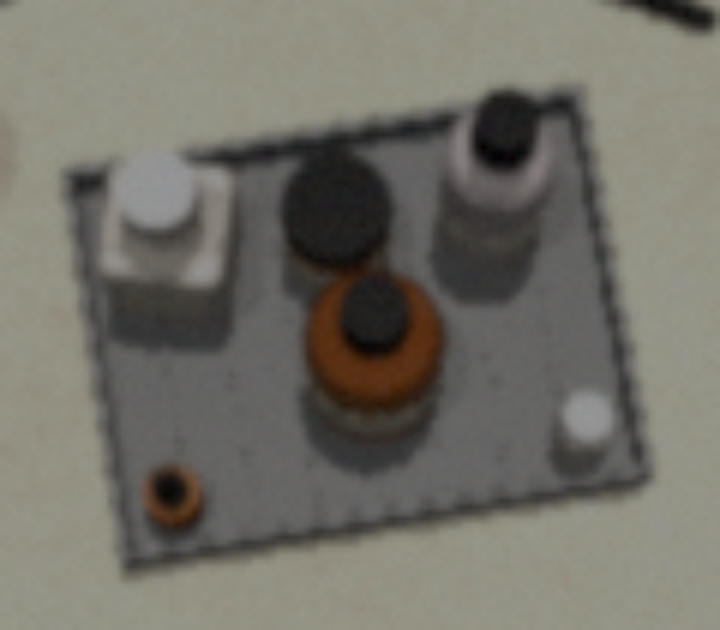

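The crop confirms the choice: square bottle back-left (155,200), jar back-centre (335,210), slim aluminium back-right (500,150), amber front (375,330), dropper (170,495), vial (585,415). Next I need the tray yaw, the square bottle's yaw and the mat pose.

Run:
```python
from h import *
s=dict(np.load("top0.npz")); W=np.load("topW.npy"); im=s["image"]
R,t,K=cam(s)
def onplane(uv,z):
    d=np.array([(uv[0]-K[0,2])/K[0,0],(uv[1]-K[1,2])/K[1,1],1])@R; c=-R.T@t
    return c+d*(z-c[2])/d[2]
g=im.max(2)
m=np.zeros(g.shape,np.uint8); m[140:260,350:430]=(g[140:260,350:430]<40)
k,l,st,c=cv2.connectedComponentsWithStats(m); i=1+np.argmax(st[1:,4])
cn=cv2.findContours((l==i).astype(np.uint8),0,2)[0][0]
P=np.array([onplane(q[0],.003)[:2] for q in cn],np.float32)
print("mat",cv2.minAreaRect(P*1000),cv2.boundingRect(cn))
# tray: wall-top points
m=(W[...,2]>.012)&(W[...,2]<.03)&(W[...,0]>.45)&(W[...,0]<.74)&(W[...,1]>-.2)&(W[...,1]<.15)
P=W[m][:,:2].astype(np.float32)*1000; print("tray",cv2.minAreaRect(P))
sd=dict(np.load("sideW.npy")) if 0 else np.load("sideW.npy")
P=np.vstack([w[(w[...,2]>.05)&(w[...,2]<.078)&(abs(w[...,0]-.629)<.05)&(abs(w[...,1]-.066)<.04)][:,:2] for w in(W,sd)]).astype(np.float32)*1000
print("sq",cv2.minAreaRect(P))
# tall obstacles
for x0,x1,y0,y1 in((.7,.9,-.4,-.1),(.4,.75,-.6,-.35)):
    q=(W[...,0]>x0)&(W[...,0]<x1)&(W[...,1]>y0)&(W[...,1]<y1); p=W[q]; p=p[p[:,2]>.05]; print(p.min(0),p.max(0))
```

```text
mat ((527.72802734375, -317.21270751953125), (144.41114807128906, 253.59698486328125), 84.76834869384766) (361, 154, 56, 93)
tray ((597.4815063476562, -20.686904907226562), (191.61904907226562, 250.23731994628906), 9.473791122436523)
sq ((629.0590209960938, 65.26336669921875), (61.676353454589844, 59.000423431396484), 83.914794921875)
[ 0.76431744 -0.39996392  0.05003737] [ 0.89997318 -0.20207021  0.1340251 ]
[ 0.44047609 -0.59999217  0.05005056] [ 0.68093365 -0.51092606  0.12324111]
```

```bash
python3 -m inch '[{"linear":[0.1,0.1,0],"twist":-0.03,"gripper":0.7},{"linear":[0.3,0.3,0],"twist":-0.06,"gripper":0.7},{"linear":[0.5,0.5,0],"twist":-0.09,"gripper":0.7},{"linear":[0.75,0.75,0],"twist":-0.115,"gripper":0.7},{"linear":[1,1,0],"twist":-0.115,"gripper":0.7}]'
python3 -m inch '[{"linear":[0.25,0.25,0],"twist":0,"gripper":0.7},{"linear":[0.5,0.5,0],"twist":0,"gripper":0.7},{"linear":[0.75,0.75,0],"twist":0,"gripper":0.7},{"linear":[1,1,0],"twist":0,"gripper":0.7}]'
python3 -m inch '[{"linear":[0.25,0.25,0],"twist":0,"gripper":0.7},{"linear":[0.5,0.5,0],"twist":0,"gripper":0.7},{"linear":[0.75,0.75,0],"twist":0,"gripper":0.7},{"linear":[1,1,0],"twist":0,"gripper":0.7}]'
python3 -m inch '[{"linear":[0.25,0.25,0],"twist":0,"gripper":0.7},{"linear":[0.5,0.5,0],"twist":0,"gripper":0.7},{"linear":[0.75,0.75,0],"twist":0,"gripper":0.7},{"linear":[1,1,0],"twist":0,"gripper":0.7}]'
```

```text
time: 0.52
tool_pos: [0.255, -0.4267, 0.2268]
ee_rot: [-3.14, 0.0, 0.162]
wrist_force: [0.4, -0.7, 0.3]
width: 0.0669
time: 0.85
tool_pos: [0.3553, -0.3263, 0.2271]
ee_rot: [-3.141, 0.0, 0.164]
wrist_force: [0.4, -0.4, -0.0]
width: 0.066
time: 1.18
tool_pos: [0.4553, -0.2262, 0.227]
ee_rot: [-3.141, 0.001, 0.164]
wrist_force: [0.1, -0.8, 0.2]
width: 0.066
time: 1.52
tool_pos: [0.5553, -0.1262, 0.2269]
ee_rot: [-3.141, 0.001, 0.165]
wrist_force: [0.4, -1.2, 0.2]
width: 0.0658
```

```bash
python3 -m inch '[{"linear":[0.05,0.25,0],"twist":0,"gripper":0.7},{"linear":[0.1,0.5,0],"twist":0,"gripper":0.7},{"linear":[0.15,0.8,0],"twist":0,"gripper":0.7},{"linear":[0.19,0.97,0],"twist":0,"gripper":0.7},{"linear":[0.19,0.97,0],"twist":0,"gripper":0.7}]'
cat >> h.py <<'E'
from scipy.spatial.transform import Rotation as Ro
def wristworld():
    o=robot.get_obs(); s=robot.snapshot("wrist"); K=np.array(s["mtx"]);d=s["depth"];h,w=d.shape
    u,v=np.meshgrid(np.arange(w),np.arange(h)); x=(u-K[0,2])/K[0,0];y=(v-K[1,2])/K[1,1]
    th=np.hypot(x,y)+1e-9; q=np.tan(np.minimum(th,1.5))/th
    P=np.stack([x*q*d,y*q*d,d],-1); H=np.array(s["hand_eye"])
    P=P@H[:3,:3].T+H[:3,3]; P=P@Ro.from_euler("xyz",o["ee_rot"]).as_matrix().T+o["tool_pos"]
    P[(d==0)|(th>1.3)]=np.nan
    return s,P,o
def disc(W,xy,z0,z1,r=.03):
    m=(np.hypot(W[...,0]-xy[0],W[...,1]-xy[1])<r)&(W[...,2]>z0)&(W[...,2]<z1)
    p=W[m]
    if len(p)<8: return None
    c=cv2.minEnclosingCircle(p[:,:2].astype(np.float32)*1000)
    return len(p),p.mean(0).round(4),np.round(c[0],1),round(c[1],1)
E
python3 - <<'E'
from h import *
s,W,o=wristworld(); save("pics/w1.png",s["image"],1.4); print(o["tool_pos"])
for n,xy,z in(("amber",(.574,-.03),.143),("sq",(.629,.064),.131),("slim",(.651,-.0845),.157),("jar",(.640,-.0125),.067)): print(n,disc(W,xy,z-.006,z+.006))
E
```

```text
time: 1.93
tool_pos: [0.5737, -0.0273, 0.2267]
ee_rot: [-3.14, 0.001, 0.169]
wrist_force: [-0.6, 0.1, -0.5]
width: 0.0658
[ 0.57369865 -0.02733946  0.22667683]
amber (1109, array([ 0.5742, -0.0305,  0.1428]), array([573.4, -30.7]), 15.0)
sq (1469, array([0.6284, 0.0619, 0.1309]), array([627.6,  62.4]), 18.3)
slim (1101, array([ 0.6501, -0.0842,  0.1568]), array([650.1, -85.2]), 14.0)
jar (2087, array([ 0.6392, -0.013 ,  0.067 ]), array([639.1, -12.9]), 25.5)
```

View pics/w1.png

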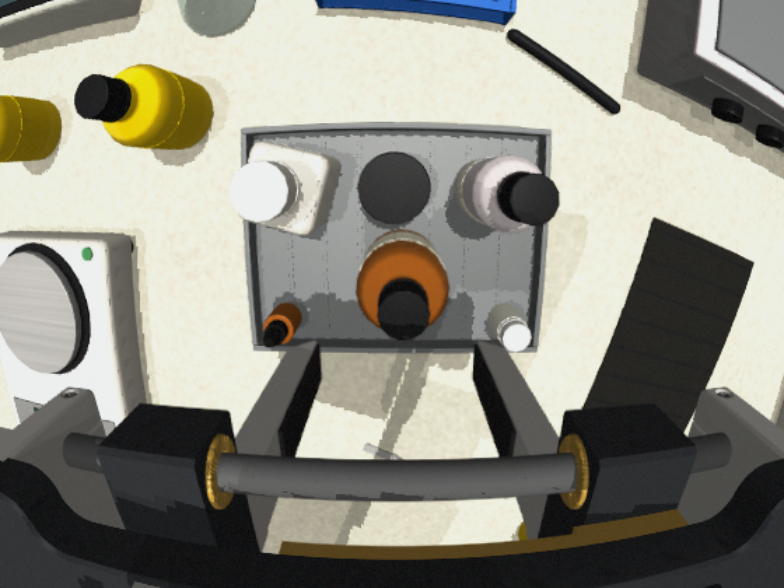

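The wrist view shows the amber cap (404,308) centred between the fingers, with clear gaps to the neighbours; wrist and top positions agree within 2 mm. I'll go down and grip.

```bash
python3 -m inch '[{"linear":[0,0,-0.2],"twist":0,"gripper":0.7},{"linear":[0,0,-0.45],"twist":0,"gripper":0.7},{"linear":[0,0,-0.7],"twist":0,"gripper":0.7},{"linear":[0,0,-0.85],"twist":0,"gripper":0.7},{"linear":[0,0,-0.9],"twist":0,"gripper":0.7},{"linear":[0,0,-0.9],"twist":0,"gripper":0.7}]'
python3 -m inch '[{"linear":[0,0,0],"twist":0,"gripper":0.2},{"linear":[0,0,0],"twist":0,"gripper":0.2},{"linear":[0,0,0],"twist":0,"gripper":0.2},{"linear":[0,0,0],"twist":0,"gripper":0.2},{"linear":[0,0,0],"twist":0,"gripper":0.2},{"linear":[0,0,0],"twist":0,"gripper":0.2},{"linear":[0,0,0],"twist":0,"gripper":0.2},{"linear":[0,0,0],"twist":0,"gripper":0.2}]'
```

```text
time: 2.48
tool_pos: [0.5721, -0.0319, 0.1354]
ee_rot: [-3.141, 0.004, 0.163]
wrist_force: [-0.8, 0.2, -0.6]
width: 0.0657
time: 3.15
tool_pos: [0.5738, -0.0309, 0.1381]
ee_rot: [3.141, -0.001, 0.165]
wrist_force: [-0.2, -0.0, 2.5]
width: 0.0295
```

```bash
python3 -m inch '[{"linear":[0,0,0.05],"twist":0,"gripper":0.2},{"linear":[0,0,0.2],"twist":0,"gripper":0.2},{"linear":[0,0,0.4],"twist":0,"gripper":0.2},{"linear":[0,0,0.65],"twist":0,"gripper":0.2},{"linear":[0,0,0.85],"twist":0,"gripper":0.2},{"linear":[0,0,1],"twist":0,"gripper":0.2}]'
python3 -m inch '[{"linear":[-0.02,-0.05,0],"twist":0,"gripper":0.2},{"linear":[-0.08,-0.18,0],"twist":0,"gripper":0.2},{"linear":[-0.16,-0.36,0],"twist":0,"gripper":0.2},{"linear":[-0.24,-0.55,0],"twist":0,"gripper":0.2},{"linear":[-0.32,-0.74,0],"twist":0,"gripper":0.2},{"linear":[-0.4,-0.93,0],"twist":0,"gripper":0.2}]'
python3 -m inch '[{"linear":[-0.08,-0.19,0],"twist":0,"gripper":0.2},{"linear":[-0.16,-0.38,0],"twist":0,"gripper":0.2},{"linear":[-0.24,-0.56,0],"twist":0,"gripper":0.2},{"linear":[-0.32,-0.75,0],"twist":0,"gripper":0.2},{"linear":[-0.4,-0.93,0],"twist":0,"gripper":0.2}]'
python3 -m inch '[{"linear":[-0.08,-0.19,0],"twist":0,"gripper":0.2},{"linear":[-0.16,-0.38,0],"twist":0,"gripper":0.2},{"linear":[-0.24,-0.56,0],"twist":0,"gripper":0.2},{"linear":[-0.32,-0.72,0],"twist":0,"gripper":0.2},{"linear":[-0.38,-0.87,0],"twist":0,"gripper":0.2},{"linear":[-0.41,-0.93,0],"twist":0,"gripper":0.2},{"linear":[-0.41,-0.93,0],"twist":0,"gripper":0.2},{"linear":[-0.41,-0.93,0],"twist":0,"gripper":0.2}]'
python3 - <<'E'
from h import *
s,W,o=wristworld(); save("pics/w2.png",s["image"],1.4); print(o["tool_pos"],o["wrist_force"],o["width"])
s=robot.snapshot("top"); save("pics/t2.png",s["image"],1.4)
E
```

```text
time: 3.65
tool_pos: [0.5735, -0.0308, 0.2385]
ee_rot: [-3.142, 0.0, 0.165]
wrist_force: [0.6, -0.4, -2.9]
width: 0.0296
time: 4.15
tool_pos: [0.5312, -0.1253, 0.2344]
ee_rot: [-3.14, 0.005, 0.164]
wrist_force: [-0.7, -0.7, -3.7]
width: 0.0296
time: 4.57
tool_pos: [0.491, -0.2182, 0.2344]
ee_rot: [-3.139, 0.005, 0.163]
wrist_force: [0.1, -0.2, -3.8]
width: 0.0295
time: 5.23
tool_pos: [0.4517, -0.3096, 0.2359]
ee_rot: [-3.139, 0.002, 0.163]
wrist_force: [-0.3, -0.6, -2.6]
width: 0.0292
[ 0.45167236 -0.30955349  0.23593341] [-0.30406576 -0.64107051 -2.62527697] 0.029225969069023094
```

View pics/w2.png

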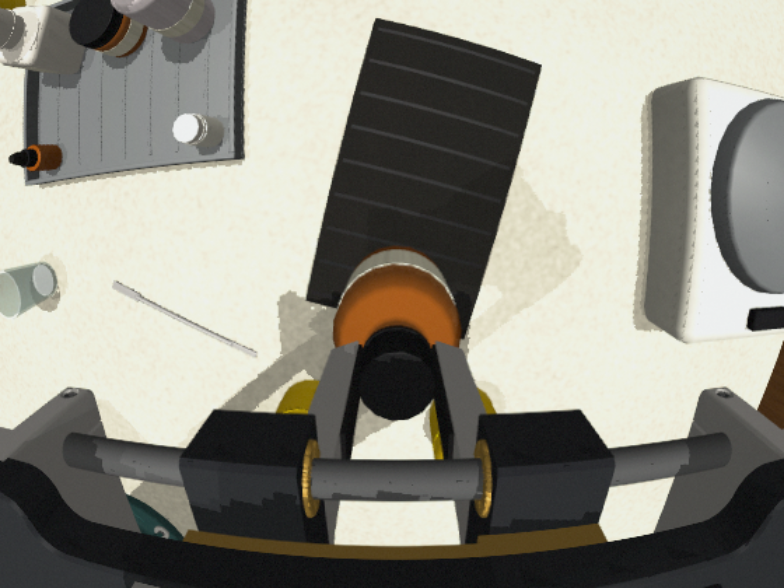

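The amber bottle hangs upright in the grip (400,350) over the near end of the mat. I'll lower it.

```bash
python3 -m inch '[{"linear":[0,0,-0.1],"twist":0,"gripper":0.2},{"linear":[0,0,-0.3],"twist":0,"gripper":0.2},{"linear":[0,0,-0.5],"twist":0,"gripper":0.2},{"linear":[0,0,-0.7],"twist":0,"gripper":0.2},{"linear":[0,0,-0.85],"twist":0,"gripper":0.2},{"linear":[0,0,-0.93],"twist":0,"gripper":0.2},{"linear":[0,0,-0.98],"twist":0,"gripper":0.2},{"linear":[0,0,-1],"twist":0,"gripper":0.2},{"linear":[0,0,-1],"twist":0,"gripper":0.2}]'
python3 -m inch '[{"linear":[0,0,-0.01],"twist":0,"gripper":0.2},{"linear":[0,0,-0.02],"twist":0,"gripper":0.2},{"linear":[0,0,-0.02],"twist":0,"gripper":0.2},{"linear":[0,0,-0.02],"twist":0,"gripper":0.2}]'
```

```text
time: 6.08
tool_pos: [0.4528, -0.3097, 0.1377]
ee_rot: [3.141, -0.0, 0.165]
wrist_force: [0.5, -0.5, -3.7]
width: 0.0294
time: 6.42
tool_pos: [0.4528, -0.3101, 0.1362]
ee_rot: [3.141, -0.001, 0.164]
wrist_force: [0.1, -0.2, -3.3]
width: 0.0292
```

```bash
python3 -m inch '[{"linear":[0,0,-0.01],"twist":0,"gripper":0.2},{"linear":[0,0,-0.02],"twist":0,"gripper":0.2},{"linear":[0,0,-0.02],"twist":0,"gripper":0.2},{"linear":[0,0,-0.02],"twist":0,"gripper":0.2}]'
```

```text
time: 6.75
tool_pos: [0.453, -0.3102, 0.1362]
ee_rot: [3.14, -0.002, 0.164]
wrist_force: [-1.8, 2.0, 5.8]
width: 0.0298
```

Contact. Release, rise, and go to the slim bottle.

```bash
python3 -m inch '[{"linear":[0,0,0.02],"twist":0,"gripper":0.7},{"linear":[0,0,0.02],"twist":0,"gripper":0.7},{"linear":[0,0,0.02],"twist":0,"gripper":0.7},{"linear":[0,0,0.02],"twist":0,"gripper":0.7},{"linear":[0,0,0.2],"twist":0,"gripper":0.7},{"linear":[0,0,0.4],"twist":0,"gripper":0.7},{"linear":[0,0,0.7],"twist":0,"gripper":0.7},{"linear":[0,0,1],"twist":0,"gripper":0.7}]'
python3 -m inch '[{"linear":[0.13,0.15,0],"twist":0,"gripper":0.7},{"linear":[0.3,0.35,0],"twist":0,"gripper":0.7},{"linear":[0.48,0.55,0],"twist":0,"gripper":0.7},{"linear":[0.66,0.75,0],"twist":0,"gripper":0.7}]'
python3 - <<'E'
from h import *
s,W,o=wristworld(); save("pics/w3.png",s["image"],1.4); print(o["tool_pos"])
print(disc(W,(.453,-.31),.132,.148))
s=robot.snapshot("top"); w=world(s); save("pics/t3.png",s["image"],1.4);print(disc(w,(.453,-.31),.132,.148))
E
```

```text
time: 7.42
tool_pos: [0.4521, -0.3095, 0.2333]
ee_rot: [-3.14, 0.002, 0.164]
wrist_force: [0.4, -0.4, 0.6]
width: 0.0654
time: 7.75
tool_pos: [0.5192, -0.2343, 0.2336]
ee_rot: [3.141, -0.0, 0.163]
wrist_force: [-0.2, -0.3, -0.1]
width: 0.0656
[ 0.51917411 -0.23431996  0.23362842]
(247, array([ 0.4496, -0.3008,  0.14  ]), array([ 449.9, -304.6]), 13.7)
(121, array([ 0.4531, -0.308 ,  0.1403]), array([ 453.9, -308.2]), 14.9)
```

View pics/t3.png

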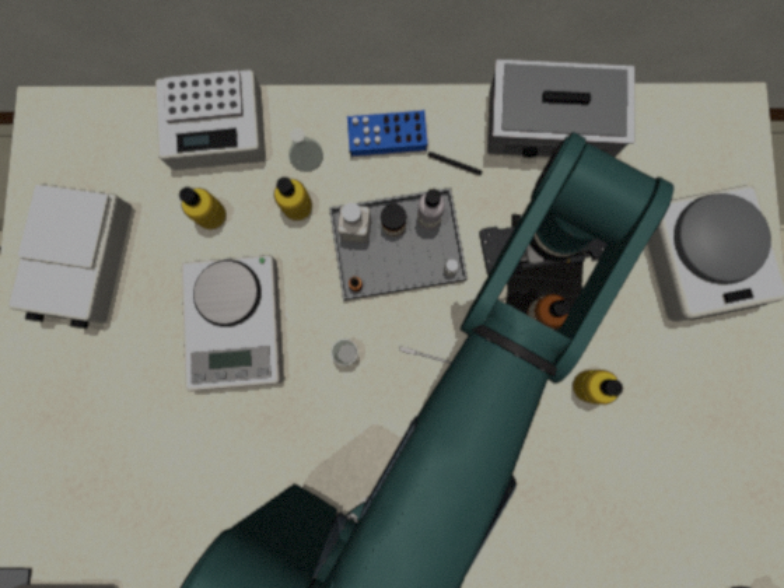

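Amber stands on the near end of the mat (550,310) at (0.453,-0.309). On to slim.

```bash
python3 -m inch '[{"linear":[0.15,0.17,0],"twist":0,"gripper":0.7},{"linear":[0.32,0.36,0],"twist":0,"gripper":0.7},{"linear":[0.49,0.56,0],"twist":0,"gripper":0.7},{"linear":[0.66,0.75,0],"twist":0,"gripper":0.7}]'
python3 -m inch '[{"linear":[0.2,0.25,0],"twist":0,"gripper":0.7},{"linear":[0.4,0.45,0],"twist":0,"gripper":0.7},{"linear":[0.55,0.65,0],"twist":0,"gripper":0.7},{"linear":[0.65,0.75,0],"twist":0,"gripper":0.7},{"linear":[0.65,0.75,0],"twist":0,"gripper":0.7}]'
python3 -m inch '[{"linear":[0,0,-0.2],"twist":0,"gripper":0.7},{"linear":[0,0,-0.4],"twist":0,"gripper":0.7},{"linear":[0,0,-0.6],"twist":0,"gripper":0.7},{"linear":[0,0,-0.75],"twist":0,"gripper":0.7},{"linear":[0,0,-0.81],"twist":0,"gripper":0.7},{"linear":[0,0,-0.81],"twist":0,"gripper":0.7},{"linear":[0,0,-0.81],"twist":0,"gripper":0.7}]'
python3 -m inch '[{"linear":[0,0,0],"twist":0,"gripper":0.2},{"linear":[0,0,0],"twist":0,"gripper":0.2},{"linear":[0,0,0],"twist":0,"gripper":0.2},{"linear":[0,0,0],"twist":0,"gripper":0.2},{"linear":[0,0,0],"twist":0,"gripper":0.2},{"linear":[0,0,0],"twist":0,"gripper":0.2},{"linear":[0,0,0],"twist":0,"gripper":0.2},{"linear":[0,0,0],"twist":0,"gripper":0.2}]'
```

```text
time: 8.18
tool_pos: [0.5848, -0.1598, 0.2333]
ee_rot: [3.141, 0.0, 0.163]
wrist_force: [0.2, -0.4, -0.3]
width: 0.0653
time: 8.6
tool_pos: [0.6506, -0.0831, 0.2323]
ee_rot: [-3.141, 0.001, 0.167]
wrist_force: [-0.3, -0.5, 0.3]
width: 0.0659
time: 9.18
tool_pos: [0.6493, -0.0858, 0.1529]
ee_rot: [3.141, 0.0, 0.163]
wrist_force: [0.6, -0.4, 0.3]
width: 0.066
time: 9.85
tool_pos: [0.6497, -0.085, 0.1527]
ee_rot: [3.141, -0.0, 0.164]
wrist_force: [0.6, -1.3, -0.1]
width: 0.0277
```

```bash
python3 -m inch '[{"linear":[0,0,0.05],"twist":0,"gripper":0.2},{"linear":[0,0,0.2],"twist":0,"gripper":0.2},{"linear":[0,0,0.4],"twist":0,"gripper":0.2},{"linear":[0,0,0.65],"twist":0,"gripper":0.2},{"linear":[0,0,0.85],"twist":0,"gripper":0.2},{"linear":[0,0,1],"twist":0,"gripper":0.2}]'
python3 -m inch '[{"linear":[-0.01,-0.05,0],"twist":0,"gripper":0.2},{"linear":[-0.04,-0.2,0],"twist":0,"gripper":0.2},{"linear":[-0.08,-0.4,0],"twist":0,"gripper":0.2},{"linear":[-0.12,-0.6,0],"twist":0,"gripper":0.2},{"linear":[-0.16,-0.8,0],"twist":0,"gripper":0.2}]'
python3 -m inch '[{"linear":[-0.04,-0.2,0],"twist":0,"gripper":0.2},{"linear":[-0.08,-0.4,0],"twist":0,"gripper":0.2},{"linear":[-0.12,-0.6,0],"twist":0,"gripper":0.2},{"linear":[-0.16,-0.8,0],"twist":0,"gripper":0.2}]'
python3 -m inch '[{"linear":[-0.04,-0.2,0],"twist":0,"gripper":0.2},{"linear":[-0.08,-0.4,0],"twist":0,"gripper":0.2},{"linear":[-0.12,-0.6,0],"twist":0,"gripper":0.2},{"linear":[-0.15,-0.75,0],"twist":0,"gripper":0.2},{"linear":[-0.16,-0.8,0],"twist":0,"gripper":0.2},{"linear":[-0.16,-0.8,0],"twist":0,"gripper":0.2},{"linear":[-0.16,-0.8,0],"twist":0,"gripper":0.2}]'
python3 -m inch '[{"linear":[0,0,-0.1],"twist":0,"gripper":0.2},{"linear":[0,0,-0.3],"twist":0,"gripper":0.2},{"linear":[0,0,-0.5],"twist":0,"gripper":0.2},{"linear":[0,0,-0.7],"twist":0,"gripper":0.2},{"linear":[0,0,-0.85],"twist":0,"gripper":0.2},{"linear":[0,0,-0.93],"twist":0,"gripper":0.2},{"linear":[0,0,-0.98],"twist":0,"gripper":0.2},{"linear":[0,0,-1],"twist":0,"gripper":0.2},{"linear":[0,0,-1],"twist":0,"gripper":0.2}]'
python3 -m inch '[{"linear":[0,0,-0.01],"twist":0,"gripper":0.2},{"linear":[0,0,-0.02],"twist":0,"gripper":0.2},{"linear":[0,0,-0.02],"twist":0,"gripper":0.2},{"linear":[0,0,-0.02],"twist":0,"gripper":0.2}]'
```

```text
time: 10.35
tool_pos: [0.6497, -0.0847, 0.2543]
ee_rot: [3.141, -0.001, 0.165]
wrist_force: [-0.1, -0.2, -2.3]
width: 0.0275
time: 10.77
tool_pos: [0.632, -0.1666, 0.2493]
ee_rot: [-3.14, 0.005, 0.164]
wrist_force: [0.2, 0.4, -2.9]
width: 0.0276
time: 11.1
tool_pos: [0.6157, -0.2468, 0.2492]
ee_rot: [-3.139, 0.005, 0.163]
wrist_force: [0.2, -0.0, -2.0]
width: 0.0275
time: 11.68
tool_pos: [0.6013, -0.3246, 0.2515]
ee_rot: [-3.14, 0.001, 0.164]
wrist_force: [0.3, 0.3, -1.8]
width: 0.0276
time: 12.43
tool_pos: [0.6019, -0.3245, 0.1528]
ee_rot: [3.141, -0.0, 0.165]
wrist_force: [-0.3, -0.8, -2.6]
width: 0.0274
time: 12.77
tool_pos: [0.6017, -0.3251, 0.1512]
ee_rot: [3.141, -0.001, 0.164]
wrist_force: [-0.1, 0.2, -3.6]
width: 0.0275
```

```bash
python3 -m inch '[{"linear":[0,0,-0.01],"twist":0,"gripper":0.2},{"linear":[0,0,-0.02],"twist":0,"gripper":0.2},{"linear":[0,0,-0.02],"twist":0,"gripper":0.2},{"linear":[0,0,-0.02],"twist":0,"gripper":0.2}]'
python3 -m inch '[{"linear":[0,0,0.02],"twist":0,"gripper":0.7},{"linear":[0,0,0.02],"twist":0,"gripper":0.7},{"linear":[0,0,0.02],"twist":0,"gripper":0.7},{"linear":[0,0,0.02],"twist":0,"gripper":0.7},{"linear":[0,0,0.2],"twist":0,"gripper":0.7},{"linear":[0,0,0.4],"twist":0,"gripper":0.7},{"linear":[0,0,0.7],"twist":0,"gripper":0.7},{"linear":[0,0,0.9],"twist":0,"gripper":0.7}]'
python3 -m inch '[{"linear":[0.01,0.15,0],"twist":0,"gripper":0.7},{"linear":[0.03,0.4,0],"twist":0,"gripper":0.7},{"linear":[0.05,0.7,0],"twist":0,"gripper":0.7},{"linear":[0.065,0.97,0],"twist":0,"gripper":0.7}]'
python3 -m inch '[{"linear":[0.01,0.25,0],"twist":0,"gripper":0.7},{"linear":[0.03,0.5,0],"twist":0,"gripper":0.7},{"linear":[0.05,0.75,0],"twist":0,"gripper":0.7},{"linear":[0.065,0.97,0],"twist":0,"gripper":0.7}]'
python3 -m inch '[{"linear":[0.01,0.25,0],"twist":0,"gripper":0.7},{"linear":[0.03,0.5,0],"twist":0,"gripper":0.7},{"linear":[0.05,0.75,0],"twist":0,"gripper":0.7},{"linear":[0.065,0.97,0],"twist":0,"gripper":0.7}]'
python3 -m inch '[{"linear":[0.01,0.25,0],"twist":0,"gripper":0.7},{"linear":[0.03,0.5,0],"twist":0,"gripper":0.7},{"linear":[0.05,0.75,0],"twist":0,"gripper":0.7},{"linear":[0.065,0.96,0],"twist":0,"gripper":0.7},{"linear":[0.065,0.96,0],"twist":0,"gripper":0.7}]'
python3 - <<'E'
from h import *
s,W,o=wristworld(); save("pics/w4.png",s["image"],1.4); print(o["tool_pos"])
print("sq",disc(W,(.629,.064),.125,.136),"jar",disc(W,(.64,-.013),.06,.072))
s=robot.snapshot("top"); w=world(s); save("pics/t4.png",s["image"],1.4);print(disc(w,(.453,-.31),.132,.148),disc(w,(.602,-.325),.145,.162))
E
```

```text
time: 13.1
tool_pos: [0.6021, -0.3252, 0.1507]
ee_rot: [3.139, -0.002, 0.164]
wrist_force: [-0.8, 0.8, 5.8]
width: 0.0275
time: 13.77
tool_pos: [0.6017, -0.325, 0.2402]
ee_rot: [3.141, -0.001, 0.164]
wrist_force: [-0.5, 0.7, 1.3]
width: 0.0657
time: 14.1
tool_pos: [0.6075, -0.2256, 0.2364]
ee_rot: [-3.139, 0.002, 0.164]
wrist_force: [0.7, 1.5, -0.4]
width: 0.0656
time: 14.43
tool_pos: [0.6138, -0.128, 0.2364]
ee_rot: [-3.14, 0.002, 0.166]
wrist_force: [0.5, -0.9, 0.8]
width: 0.0659
time: 14.77
tool_pos: [0.6201, -0.0311, 0.2364]
ee_rot: [-3.14, 0.003, 0.166]
wrist_force: [0.3, -0.1, 0.0]
width: 0.0658
time: 15.18
tool_pos: [0.6264, 0.0671, 0.2363]
ee_rot: [-3.139, 0.003, 0.17]
wrist_force: [-0.6, -0.3, -0.6]
width: 0.0658
[0.62635949 0.06714479 0.23627887]
sq (1373, array([0.6294, 0.0629, 0.1308]), array([628.3,  62.6]), 18.0) jar (1719, array([ 0.6401, -0.0119,  0.0668]), array([639.4, -13.1]), 25.5)
(124, array([ 0.4531, -0.3075,  0.1406]), array([ 453.2, -308.6]), 14.8) (111, array([ 0.6027, -0.323 ,  0.1539]), array([ 604.9, -323.6]), 15.0)
```

View pics/w4.png

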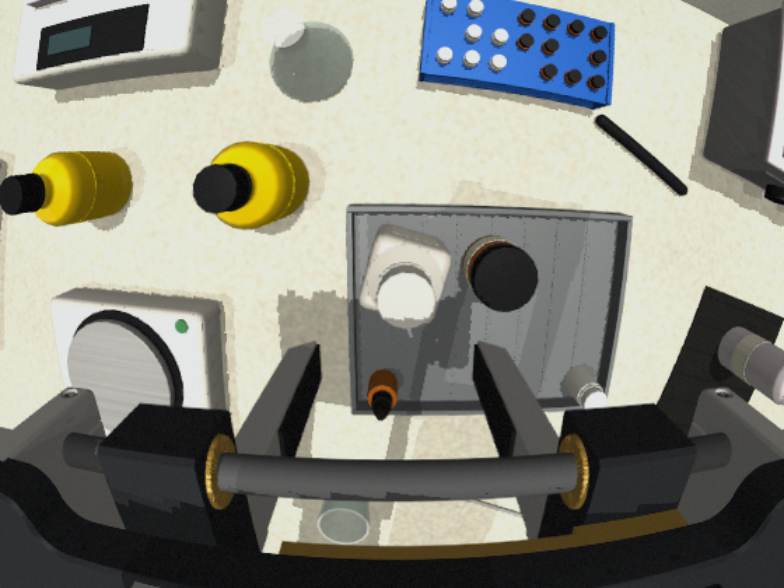

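View pics/t4.png

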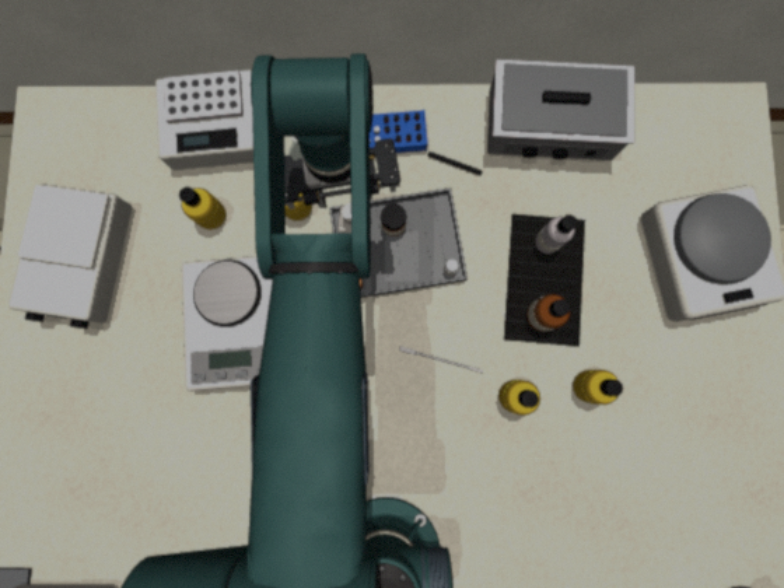

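Slim (555,232) and amber (550,312) stand on the mat; jar unmoved. The square bottle's cap is under the gripper. Going down in two steps.

```bash
python3 -m inch '[{"linear":[0,0,-0.2],"twist":0,"gripper":0.7},{"linear":[0,0,-0.4],"twist":0,"gripper":0.7},{"linear":[0,0,-0.6],"twist":0,"gripper":0.7},{"linear":[0,0,-0.8],"twist":0,"gripper":0.7},{"linear":[0,0,-0.95],"twist":0,"gripper":0.7},{"linear":[0,0,-1],"twist":0,"gripper":0.7}]'
python3 -m inch '[{"linear":[0,0,-0.06],"twist":0,"gripper":0.7},{"linear":[0,0,-0.13],"twist":0,"gripper":0.7},{"linear":[0,0,-0.13],"twist":0,"gripper":0.7}]'
python3 -m inch '[{"linear":[0,0,0],"twist":0,"gripper":0.25},{"linear":[0,0,0],"twist":0,"gripper":0.25},{"linear":[0,0,0],"twist":0,"gripper":0.25},{"linear":[0,0,0],"twist":0,"gripper":0.25},{"linear":[0,0,0],"twist":0,"gripper":0.25},{"linear":[0,0,0],"twist":0,"gripper":0.25},{"linear":[0,0,0],"twist":0,"gripper":0.25},{"linear":[0,0,0],"twist":0,"gripper":0.25}]'
```

```text
time: 15.78
tool_pos: [0.6253, 0.0607, 0.1342]
ee_rot: [-3.141, 0.007, 0.163]
wrist_force: [0.4, -0.1, 0.2]
width: 0.0658
time: 16.03
tool_pos: [0.6272, 0.0617, 0.1246]
ee_rot: [3.142, 0.001, 0.164]
wrist_force: [-1.0, -0.3, -0.1]
width: 0.0658
time: 16.7
tool_pos: [0.6278, 0.0622, 0.1261]
ee_rot: [3.141, -0.001, 0.164]
wrist_force: [-0.8, 0.4, 2.9]
width: 0.0354
```

```bash
python3 -m inch '[{"linear":[0,0,0.05],"twist":0,"gripper":0.25},{"linear":[0,0,0.2],"twist":0,"gripper":0.25},{"linear":[0,0,0.4],"twist":0,"gripper":0.25},{"linear":[0,0,0.65],"twist":0,"gripper":0.25},{"linear":[0,0,0.85],"twist":0,"gripper":0.25},{"linear":[0,0,1],"twist":0,"gripper":0.25}]'
python3 -m inch '[{"linear":[-0.02,-0.05,0],"twist":0,"gripper":0.25},{"linear":[-0.05,-0.2,0],"twist":0,"gripper":0.25},{"linear":[-0.1,-0.4,0],"twist":0,"gripper":0.25},{"linear":[-0.15,-0.6,0],"twist":0,"gripper":0.25},{"linear":[-0.2,-0.8,0],"twist":0,"gripper":0.25},{"linear":[-0.25,-0.95,0],"twist":0,"gripper":0.25}]'
python3 -m inch '[{"linear":[-0.05,-0.2,0],"twist":0,"gripper":0.25},{"linear":[-0.1,-0.4,0],"twist":0,"gripper":0.25},{"linear":[-0.15,-0.6,0],"twist":0,"gripper":0.25},{"linear":[-0.2,-0.8,0],"twist":0,"gripper":0.25},{"linear":[-0.25,-0.95,0],"twist":0,"gripper":0.25}]'
python3 -m inch '[{"linear":[-0.05,-0.2,0],"twist":0,"gripper":0.25},{"linear":[-0.1,-0.4,0],"twist":0,"gripper":0.25},{"linear":[-0.15,-0.6,0],"twist":0,"gripper":0.25},{"linear":[-0.2,-0.8,0],"twist":0,"gripper":0.25},{"linear":[-0.25,-0.95,0],"twist":0,"gripper":0.25}]'
python3 -m inch '[{"linear":[-0.1,-0.2,0],"twist":0,"gripper":0.25},{"linear":[-0.18,-0.4,0],"twist":0,"gripper":0.25},{"linear":[-0.24,-0.6,0],"twist":0,"gripper":0.25},{"linear":[-0.24,-0.75,0],"twist":0,"gripper":0.25},{"linear":[-0.24,-0.88,0],"twist":0,"gripper":0.25},{"linear":[-0.24,-0.95,0],"twist":0,"gripper":0.25},{"linear":[-0.24,-0.95,0],"twist":0,"gripper":0.25},{"linear":[-0.24,-0.95,0],"twist":0,"gripper":0.25}]'
python3 - <<'E'
from h import *
s,W,o=wristworld(); save("pics/w5.png",s["image"],1.4); print(o["tool_pos"])
E
```

```text
time: 17.2
tool_pos: [0.6276, 0.0621, 0.2271]
ee_rot: [3.141, -0.001, 0.164]
wrist_force: [0.1, -0.6, -1.6]
width: 0.0354
time: 17.7
tool_pos: [0.6006, -0.0356, 0.2224]
ee_rot: [-3.141, 0.006, 0.163]
wrist_force: [0.5, -0.2, -2.9]
width: 0.0356
time: 18.12
tool_pos: [0.5753, -0.1305, 0.2224]
ee_rot: [-3.141, 0.005, 0.162]
wrist_force: [-0.3, -0.3, -2.2]
width: 0.0352
time: 18.53
tool_pos: [0.5501, -0.2252, 0.2224]
ee_rot: [-3.14, 0.005, 0.162]
wrist_force: [0.2, -0.7, -2.7]
width: 0.0354
time: 19.2
tool_pos: [0.5286, -0.3176, 0.2248]
ee_rot: [-3.14, 0.001, 0.164]
wrist_force: [-0.3, -0.1, -2.4]
width: 0.0357
[ 0.52863857 -0.31758999  0.22480837]
```

View pics/w5.png

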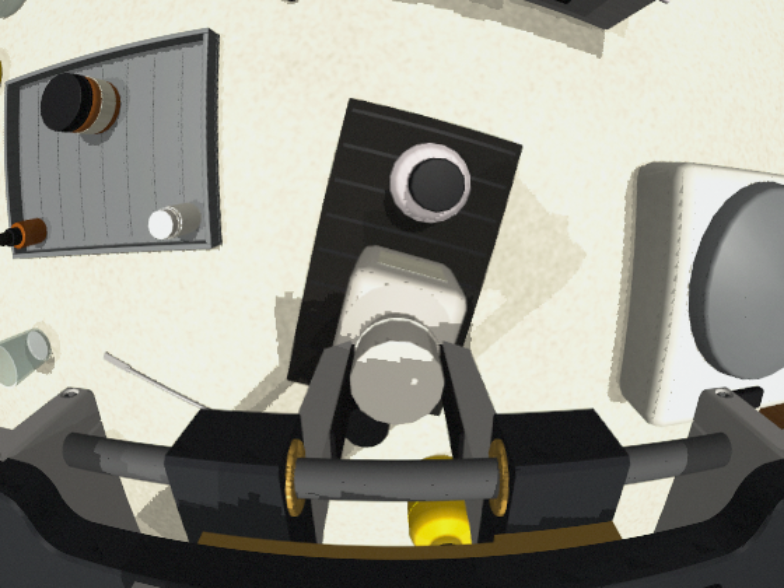

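The square bottle hangs between slim (430,180) and amber's cap (368,430). Lower it and release.

```bash
python3 -m inch '[{"linear":[0,0,-0.1],"twist":0,"gripper":0.25},{"linear":[0,0,-0.3],"twist":0,"gripper":0.25},{"linear":[0,0,-0.5],"twist":0,"gripper":0.25},{"linear":[0,0,-0.7],"twist":0,"gripper":0.25},{"linear":[0,0,-0.85],"twist":0,"gripper":0.25},{"linear":[0,0,-0.93],"twist":0,"gripper":0.25},{"linear":[0,0,-0.98],"twist":0,"gripper":0.25},{"linear":[0,0,-1],"twist":0,"gripper":0.25},{"linear":[0,0,-1],"twist":0,"gripper":0.25}]'
python3 -m inch '[{"linear":[0,0,-0.01],"twist":0,"gripper":0.25},{"linear":[0,0,-0.02],"twist":0,"gripper":0.25},{"linear":[0,0,-0.03],"twist":0,"gripper":0.25},{"linear":[0,0,-0.03],"twist":0,"gripper":0.25},{"linear":[0,0,-0.03],"twist":0,"gripper":0.25}]'
```

```text
time: 20.0
tool_pos: [0.5288, -0.3177, 0.1258]
ee_rot: [3.141, -0.0, 0.165]
wrist_force: [-0.3, -0.0, -2.8]
width: 0.0357
time: 20.42
tool_pos: [0.5292, -0.3183, 0.1241]
ee_rot: [3.14, -0.002, 0.164]
wrist_force: [-0.7, 0.5, 2.6]
width: 0.0356
```

```bash
python3 -m inch '[{"linear":[0,0,0.02],"twist":0,"gripper":0.7},{"linear":[0,0,0.02],"twist":0,"gripper":0.7},{"linear":[0,0,0.02],"twist":0,"gripper":0.7},{"linear":[0,0,0.02],"twist":0,"gripper":0.7},{"linear":[0,0,0.2],"twist":0,"gripper":0.7},{"linear":[0,0,0.4],"twist":0,"gripper":0.7},{"linear":[0,0,0.7],"twist":0,"gripper":0.7},{"linear":[0,0,1],"twist":0,"gripper":0.7},{"linear":[0,0,1],"twist":0,"gripper":0.7}]'
python3 -m inch '[{"linear":[0.04,0.1,0],"twist":0,"gripper":0.85},{"linear":[0.12,0.3,0],"twist":0,"gripper":0.85},{"linear":[0.2,0.55,0],"twist":0,"gripper":0.85},{"linear":[0.28,0.76,0],"twist":0,"gripper":0.85}]'
python3 -m inch '[{"linear":[0.07,0.2,0],"twist":0,"gripper":0.85},{"linear":[0.14,0.4,0],"twist":0,"gripper":0.85},{"linear":[0.21,0.6,0],"twist":0,"gripper":0.85},{"linear":[0.28,0.76,0],"twist":0,"gripper":0.85}]'
python3 -m inch '[{"linear":[0.07,0.2,0],"twist":0,"gripper":0.85},{"linear":[0.14,0.4,0],"twist":0,"gripper":0.85},{"linear":[0.21,0.6,0],"twist":0,"gripper":0.85},{"linear":[0.28,0.76,0],"twist":0,"gripper":0.85}]'
python3 -m inch '[{"linear":[0.07,0.2,0],"twist":0,"gripper":0.85},{"linear":[0.14,0.4,0],"twist":0,"gripper":0.85},{"linear":[0.21,0.6,0],"twist":0,"gripper":0.85},{"linear":[0.28,0.77,0],"twist":0,"gripper":0.85},{"linear":[0.28,0.77,0],"twist":0,"gripper":0.85},{"linear":[0.28,0.77,0],"twist":0,"gripper":0.85}]'
python3 - <<'E'
from h import *
s,W,o=wristworld(); save("pics/w6.png",s["image"],1.4); print(o["tool_pos"])
print("jar",disc(W,(.64,-.013),.06,.072),"pan",disc(W,(.49,.299),.067,.078,.08))
s=robot.snapshot("top"); w=world(s); save("pics/t6.png",s["image"],1.4);print(disc(w,(.453,-.31),.132,.148),disc(w,(.602,-.325),.145,.162),disc(w,(.529,-.318),.122,.136),disc(w,(.49,.299),.068,.078,.09))
E
```

```text
time: 21.17
tool_pos: [0.5308, -0.3195, 0.2303]
ee_rot: [3.132, -0.009, 0.164]
wrist_force: [0.3, -1.4, 1.8]
width: 0.0658
time: 21.5
tool_pos: [0.556, -0.2397, 0.2198]
ee_rot: [-3.138, 0.003, 0.164]
wrist_force: [0.4, -0.6, 0.4]
width: 0.0797
time: 21.83
tool_pos: [0.584, -0.1631, 0.2197]
ee_rot: [-3.139, 0.004, 0.166]
wrist_force: [0.6, 0.5, 0.8]
width: 0.0801
time: 22.17
tool_pos: [0.6118, -0.0872, 0.2197]
ee_rot: [-3.139, 0.004, 0.166]
wrist_force: [-0.5, -0.6, -0.1]
width: 0.0798
time: 22.67
tool_pos: [0.6397, -0.0116, 0.22]
ee_rot: [-3.141, 0.004, 0.167]
wrist_force: [-0.6, -0.1, 0.1]
width: 0.08
[ 0.6397071  -0.01160511  0.22003195]
jar (2026, array([ 0.6406, -0.0133,  0.0669]), array([639.7, -13.5]), 25.5) pan (2495, array([0.5071, 0.3091, 0.0719]), array([490.4, 306.1]), 60.4)
(124, array([ 0.4531, -0.3076,  0.1406]), array([ 453.4, -308.7]), 15.0) (107, array([ 0.6028, -0.3234,  0.1542]), array([ 603.4, -324.2]), 13.9) (163, array([ 0.5306, -0.3159,  0.1288]), array([ 531.5, -316.7]), 18.3) (1509, array([0.4899, 0.3059, 0.0719]), array([490.4, 306.2]), 60.4)
```

View pics/w6.png

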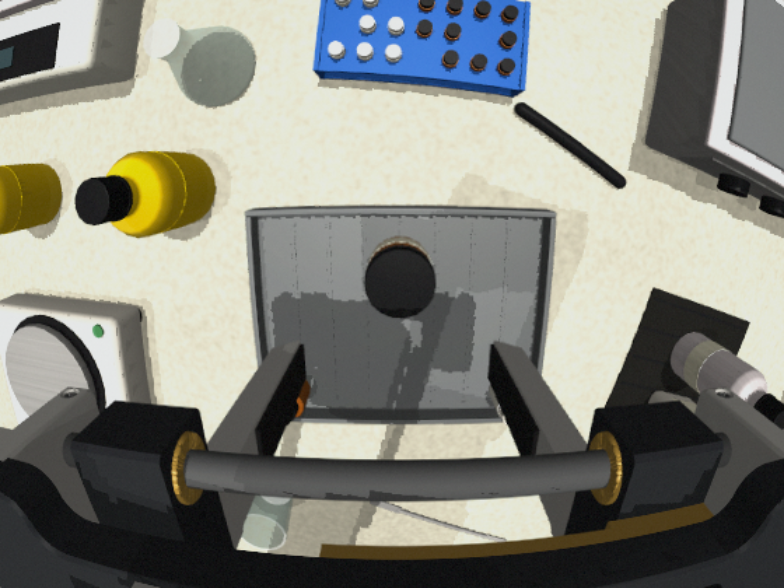

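View pics/t6.png

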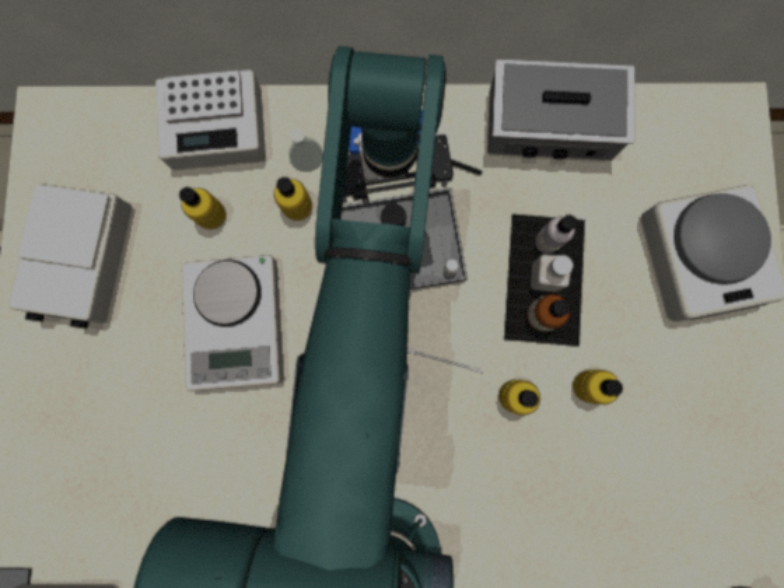

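All three bottles stand on the mat: slim (555,232), square (555,272), amber (550,312). Jar unmoved. The pan centre is at (0.4904, 0.3062), radius 60 mm in both views. Now gripping the jar.

```bash
python3 -m inch '[{"linear":[-0.01,0,-0.2],"twist":0,"gripper":0.85},{"linear":[-0.01,0,-0.45],"twist":0,"gripper":0.85},{"linear":[-0.01,0,-0.7],"twist":0,"gripper":0.85},{"linear":[-0.01,0,-0.89],"twist":0,"gripper":0.85}]'
python3 -m inch '[{"linear":[0,0,-0.2],"twist":0,"gripper":0.85},{"linear":[0,0,-0.4],"twist":0,"gripper":0.85},{"linear":[0,0,-0.6],"twist":0,"gripper":0.85},{"linear":[0,0,-0.75],"twist":0,"gripper":0.85},{"linear":[0,0,-0.86],"twist":0,"gripper":0.85},{"linear":[0,0,-0.89],"twist":0,"gripper":0.85},{"linear":[0,0,-0.89],"twist":0,"gripper":0.85},{"linear":[0,0,-0.89],"twist":0,"gripper":0.85}]'
python3 -m inch '[{"linear":[0,0,0],"twist":0,"gripper":0.4},{"linear":[0,0,0],"twist":0,"gripper":0.4},{"linear":[0,0,0],"twist":0,"gripper":0.4},{"linear":[0,0,0],"twist":0,"gripper":0.4},{"linear":[0,0,0],"twist":0,"gripper":0.4},{"linear":[0,0,0],"twist":0,"gripper":0.4},{"linear":[0,0,0],"twist":0,"gripper":0.4},{"linear":[0,0,0],"twist":0,"gripper":0.4}]'
```

```text
time: 23.1
tool_pos: [0.6382, -0.0142, 0.1311]
ee_rot: [-3.141, 0.003, 0.162]
wrist_force: [0.5, 0.7, 0.6]
width: 0.0799
time: 23.77
tool_pos: [0.64, -0.0134, 0.0454]
ee_rot: [3.141, -0.001, 0.164]
wrist_force: [0.6, 0.3, -0.0]
width: 0.0797
time: 24.43
tool_pos: [0.6399, -0.0129, 0.0451]
ee_rot: [3.141, -0.001, 0.164]
wrist_force: [-0.7, 0.6, 2.7]
width: 0.051
```

```bash
python3 -m inch '[{"linear":[0,0,0.05],"twist":0,"gripper":0.4},{"linear":[0,0,0.2],"twist":0,"gripper":0.4},{"linear":[0,0,0.4],"twist":0,"gripper":0.4},{"linear":[0,0,0.6],"twist":0,"gripper":0.4},{"linear":[0,0,0.8],"twist":0,"gripper":0.4},{"linear":[0,0,1],"twist":0,"gripper":0.4}]'
python3 -m inch '[{"linear":[0,0,0.2],"twist":0,"gripper":0.4},{"linear":[0,0,0.4],"twist":0,"gripper":0.4},{"linear":[0,0,0.55],"twist":0,"gripper":0.4},{"linear":[0,0,0.6],"twist":0,"gripper":0.4}]'
python3 -m inch '[{"linear":[-0.02,0.05,0],"twist":0,"gripper":0.4},{"linear":[-0.1,0.2,0],"twist":0,"gripper":0.4},{"linear":[-0.19,0.4,0],"twist":0,"gripper":0.4},{"linear":[-0.28,0.6,0],"twist":0,"gripper":0.4},{"linear":[-0.37,0.8,0],"twist":0,"gripper":0.4}]'
python3 -m inch '[{"linear":[-0.1,0.2,0],"twist":0,"gripper":0.4},{"linear":[-0.19,0.4,0],"twist":0,"gripper":0.4},{"linear":[-0.28,0.6,0],"twist":0,"gripper":0.4},{"linear":[-0.37,0.8,0],"twist":0,"gripper":0.4}]'
python3 -m inch '[{"linear":[-0.1,0.2,0],"twist":0,"gripper":0.4},{"linear":[-0.19,0.4,0],"twist":0,"gripper":0.4},{"linear":[-0.28,0.6,0],"twist":0,"gripper":0.4},{"linear":[-0.37,0.8,0],"twist":0,"gripper":0.4}]'
python3 -m inch '[{"linear":[-0.1,0.2,0],"twist":0,"gripper":0.4},{"linear":[-0.19,0.4,0],"twist":0,"gripper":0.4},{"linear":[-0.28,0.6,0],"twist":0,"gripper":0.4},{"linear":[-0.34,0.72,0],"twist":0,"gripper":0.4},{"linear":[-0.38,0.79,0],"twist":0,"gripper":0.4},{"linear":[-0.38,0.79,0],"twist":0,"gripper":0.4},{"linear":[-0.38,0.79,0],"twist":0,"gripper":0.4}]'
python3 - <<'E'
from h import *
s,W,o=wristworld(); save("pics/w7.png",s["image"],1.4); print(o["tool_pos"])
print("pan",disc(W,(.49,.306),.068,.077,.075))
E
```

```text
time: 24.93
tool_pos: [0.639, -0.0127, 0.1447]
ee_rot: [-3.141, 0.002, 0.164]
wrist_force: [1.0, 0.4, -1.3]
width: 0.0515
time: 25.27
tool_pos: [0.6405, -0.0128, 0.2076]
ee_rot: [3.14, -0.004, 0.164]
wrist_force: [-0.1, 0.6, -0.7]
width: 0.0514
time: 25.68
tool_pos: [0.6003, 0.0691, 0.2019]
ee_rot: [-3.14, 0.005, 0.165]
wrist_force: [0.2, -0.2, -1.1]
width: 0.0515
time: 26.02
tool_pos: [0.5629, 0.1492, 0.2021]
ee_rot: [-3.141, 0.004, 0.165]
wrist_force: [0.1, -0.3, 0.1]
width: 0.051
time: 26.35
tool_pos: [0.5258, 0.2288, 0.2021]
ee_rot: [3.142, 0.004, 0.165]
wrist_force: [0.7, 0.6, -0.7]
width: 0.0512
time: 26.93
tool_pos: [0.4901, 0.3059, 0.2039]
ee_rot: [3.14, 0.001, 0.165]
wrist_force: [-0.2, 0.3, -0.8]
width: 0.0513
[0.49009673 0.30592099 0.20385968]
pan (8523, array([0.5063, 0.3095, 0.072 ]), array([489.2, 306.4]), 60.1)
```

View pics/w7.png

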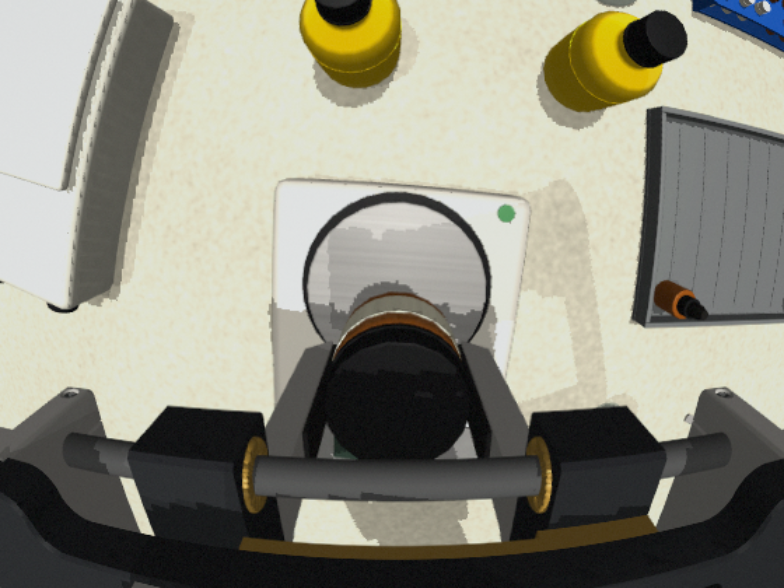

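The jar is held level above the pan (400,270). Lowering it.

```bash
python3 -m inch '[{"linear":[0,0,-0.1],"twist":0,"gripper":0.4},{"linear":[0,0,-0.3],"twist":0,"gripper":0.4},{"linear":[0,0,-0.5],"twist":0,"gripper":0.4},{"linear":[0,0,-0.7],"twist":0,"gripper":0.4},{"linear":[0,0,-0.8],"twist":0,"gripper":0.4},{"linear":[0,0,-0.87],"twist":0,"gripper":0.4},{"linear":[0,0,-0.9],"twist":0,"gripper":0.4},{"linear":[0,0,-0.91],"twist":0,"gripper":0.4},{"linear":[0,0,-0.91],"twist":0,"gripper":0.4}]'
python3 -m inch '[{"linear":[0,0,-0.01],"twist":0,"gripper":0.4},{"linear":[0,0,-0.02],"twist":0,"gripper":0.4},{"linear":[0,0,-0.03],"twist":0,"gripper":0.4},{"linear":[0,0,-0.03],"twist":0,"gripper":0.4},{"linear":[0,0,-0.03],"twist":0,"gripper":0.4}]'
```

```text
time: 27.73
tool_pos: [0.4912, 0.3062, 0.1143]
ee_rot: [-3.141, -0.002, 0.164]
wrist_force: [-0.1, -0.5, -0.5]
width: 0.0512
time: 28.15
tool_pos: [0.4912, 0.3065, 0.1121]
ee_rot: [-3.141, -0.002, 0.165]
wrist_force: [-0.0, -0.1, 5.3]
width: 0.0513
```

```bash
python3 -m inch '[{"linear":[0,0,0.01],"twist":0,"gripper":0.85},{"linear":[0,0,0.01],"twist":0,"gripper":0.85},{"linear":[0,0,0.01],"twist":0,"gripper":0.85},{"linear":[0,0,0.01],"twist":0,"gripper":0.85},{"linear":[0,0,0.01],"twist":0,"gripper":0.85},{"linear":[0,0,0.2],"twist":0,"gripper":0.85},{"linear":[0,0,0.4],"twist":0,"gripper":0.85},{"linear":[0,0,0.7],"twist":0,"gripper":0.85},{"linear":[0,0,1],"twist":0,"gripper":0.85},{"linear":[0,0,1],"twist":0,"gripper":0.85}]'
python3 -m inch '[{"linear":[0,-0.1,0.1],"twist":0,"gripper":0.7},{"linear":[0,-0.4,0.2],"twist":0,"gripper":0.7},{"linear":[0,-0.7,0.2],"twist":0,"gripper":0.7},{"linear":[0,-1,0.2],"twist":0,"gripper":0.7},{"linear":[0,-1,0.2],"twist":0,"gripper":0.7}]'
python3 - <<'E'
from h import *
s,W,o=wristworld(); save("pics/w8.png",s["image"],1.4); print(o["tool_pos"])
print("jar",disc(W,(.49,.306),.127,.14))
s=robot.snapshot("side"); w=world(s); save("pics/s8.png",s["image"],1.4);print("jar side",disc(w,(.49,.306),.127,.14))
s=robot.snapshot("top"); w=world(s); print("jar top",disc(w,(.49,.306),.127,.14));print(disc(w,(.453,-.31),.132,.148),disc(w,(.602,-.325),.145,.162),disc(w,(.529,-.318),.122,.136))
E
```

```text
time: 28.98
tool_pos: [0.4932, 0.3075, 0.2179]
ee_rot: [-3.138, -0.012, 0.164]
wrist_force: [1.4, 0.4, 1.2]
width: 0.0794
time: 29.4
tool_pos: [0.4901, 0.2012, 0.2295]
ee_rot: [3.138, 0.003, 0.159]
wrist_force: [0.6, 0.5, -0.2]
width: 0.0662
[0.49008297 0.20120892 0.22945804]
jar (2602, array([0.4915, 0.3054, 0.1339]), array([490.4, 306.7]), 25.8)
jar side (400, array([0.49  , 0.3111, 0.1335]), array([492.2, 307.8]), 26.3)
jar top (51, array([0.4737, 0.3018, 0.1328]), array([485.2, 306.4]), 22.6)
(122, array([ 0.4533, -0.3078,  0.1405]), array([ 453.8, -308.9]), 14.9) (109, array([ 0.6027, -0.3231,  0.1543]), array([ 603.2, -323.5]), 14.1) (165, array([ 0.5303, -0.316 ,  0.129 ]), array([ 530.2, -317. ]), 18.4)
```

View pics/s8.png

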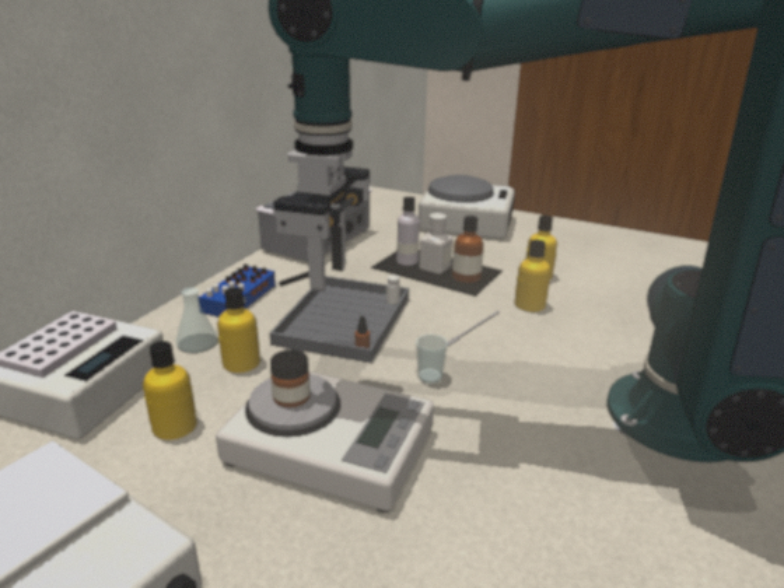

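Jar (290,380) sits upright in the middle of the pan (within ~2 mm), with the three bottles on the mat and the bystanders in place. Now back for the square bottle.

```bash
python3 -m inch '[{"linear":[0.01,-0.15,0],"twist":0,"gripper":0.7},{"linear":[0.03,-0.4,0],"twist":0,"gripper":0.7},{"linear":[0.05,-0.7,0],"twist":0,"gripper":0.7},{"linear":[0.08,-1,0],"twist":0,"gripper":0.7}]'
python3 -m inch '[{"linear":[0.02,-0.25,0],"twist":0,"gripper":0.7},{"linear":[0.04,-0.5,0],"twist":0,"gripper":0.7},{"linear":[0.06,-0.75,0],"twist":0,"gripper":0.7},{"linear":[0.08,-1,0],"twist":0,"gripper":0.7}]'
python3 -m inch '[{"linear":[0.02,-0.25,0],"twist":0,"gripper":0.7},{"linear":[0.04,-0.5,0],"twist":0,"gripper":0.7},{"linear":[0.06,-0.75,0],"twist":0,"gripper":0.7},{"linear":[0.08,-1,0],"twist":0,"gripper":0.7}]'
python3 -m inch '[{"linear":[0.02,-0.25,0],"twist":0,"gripper":0.7},{"linear":[0.04,-0.5,0],"twist":0,"gripper":0.7},{"linear":[0.06,-0.75,0],"twist":0,"gripper":0.7},{"linear":[0.08,-1,0],"twist":0,"gripper":0.7}]'
python3 -m inch '[{"linear":[0.02,-0.25,0],"twist":0,"gripper":0.7},{"linear":[0.04,-0.5,0],"twist":0,"gripper":0.7},{"linear":[0.06,-0.75,0],"twist":0,"gripper":0.7},{"linear":[0.08,-1,0],"twist":0,"gripper":0.7}]'
python3 -m inch '[{"linear":[0,-0.15,0],"twist":0,"gripper":0.7},{"linear":[0,-0.23,0],"twist":0,"gripper":0.7},{"linear":[0,-0.23,0],"twist":0,"gripper":0.7},{"linear":[0,-0.23,0],"twist":0,"gripper":0.7}]'
python3 - <<'E'
from h import *
s,W,o=wristworld(); save("pics/w9.png",s["image"],1.4); print(o["tool_pos"])
print("sq",disc(W,(.53,-.317),.122,.134),"slim",disc(W,(.603,-.324),.147,.162),"amb",disc(W,(.453,-.309),.134,.148))
E
```

```text
time: 29.88
tool_pos: [0.4981, 0.1066, 0.2297]
ee_rot: [-3.141, 0.001, 0.168]
wrist_force: [0.2, -0.8, 0.6]
width: 0.0661
time: 30.22
tool_pos: [0.5065, 0.0061, 0.2297]
ee_rot: [-3.141, 0.001, 0.166]
wrist_force: [0.5, -0.6, 0.2]
width: 0.0656
time: 30.55
tool_pos: [0.5148, -0.0938, 0.2297]
ee_rot: [-3.141, 0.001, 0.166]
wrist_force: [0.7, 0.6, -0.4]
width: 0.0656
time: 30.88
tool_pos: [0.523, -0.1939, 0.2295]
ee_rot: [-3.14, 0.001, 0.166]
wrist_force: [0.1, -0.4, -0.9]
width: 0.0657
time: 31.22
tool_pos: [0.5312, -0.2939, 0.2294]
ee_rot: [-3.14, 0.001, 0.166]
wrist_force: [1.4, 0.2, 0.1]
width: 0.0657
time: 31.55
tool_pos: [0.5307, -0.3159, 0.2301]
ee_rot: [-3.14, 0.0, 0.165]
wrist_force: [0.9, 0.5, 0.4]
width: 0.0657
[ 0.53073856 -0.31592115  0.23006229]
sq (1410, array([ 0.5309, -0.3178,  0.1288]), array([ 530., -318.]), 17.9) slim (1156, array([ 0.6023, -0.3248,  0.1549]), array([ 602., -325.]), 14.2) amb (823, array([ 0.4543, -0.3098,  0.1405]), array([ 452.6, -309.5]), 15.3)
```

View pics/w9.png

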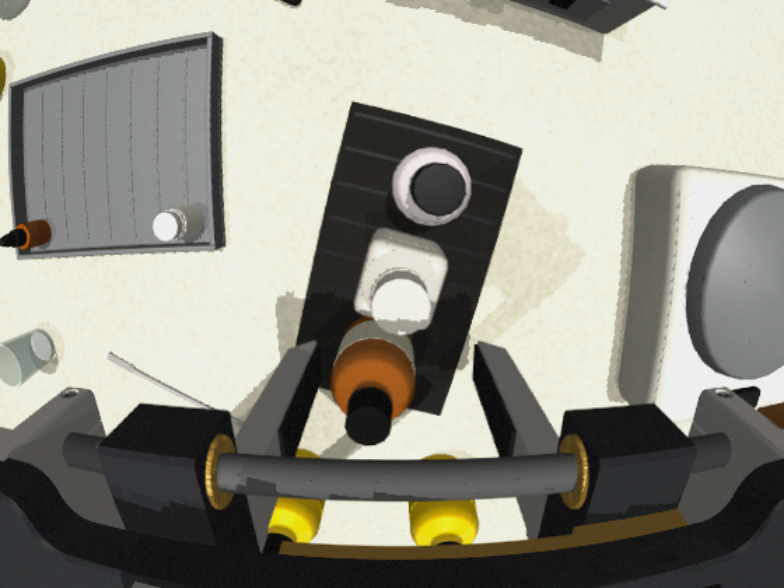

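```bash
python3 -m inch '[{"linear":[0,-0.01,-0.2],"twist":0,"gripper":0.7},{"linear":[0,-0.01,-0.4],"twist":0,"gripper":0.7},{"linear":[0,-0.01,-0.6],"twist":0,"gripper":0.7},{"linear":[0,-0.01,-0.8],"twist":0,"gripper":0.7},{"linear":[0,-0.01,-0.95],"twist":0,"gripper":0.7},{"linear":[0,-0.01,-1],"twist":0,"gripper":0.7}]'
python3 -m inch '[{"linear":[0,0,-0.04],"twist":0,"gripper":0.7},{"linear":[0,0,-0.07],"twist":0,"gripper":0.7},{"linear":[0,0,-0.07],"twist":0,"gripper":0.7},{"linear":[0,0,-0.07],"twist":0,"gripper":0.7}]'
python3 -m inch '[{"linear":[0,0,0],"twist":0,"gripper":0.25},{"linear":[0,0,0],"twist":0,"gripper":0.25},{"linear":[0,0,0],"twist":0,"gripper":0.25},{"linear":[0,0,0],"twist":0,"gripper":0.25},{"linear":[0,0,0],"twist":0,"gripper":0.25},{"linear":[0,0,0],"twist":0,"gripper":0.25},{"linear":[0,0,0],"twist":0,"gripper":0.25},{"linear":[0,0,0],"twist":0,"gripper":0.25}]'
```

```text
time: 32.1
tool_pos: [0.5295, -0.3153, 0.1276]
ee_rot: [-3.138, 0.003, 0.166]
wrist_force: [-0.3, 0.5, -0.4]
width: 0.0657
time: 32.43
tool_pos: [0.5311, -0.3179, 0.1248]
ee_rot: [3.14, -0.001, 0.165]
wrist_force: [0.2, 0.2, 0.7]
width: 0.0657
time: 33.1
tool_pos: [0.5306, -0.318, 0.1237]
ee_rot: [3.141, -0.0, 0.164]
wrist_force: [-0.4, -1.0, 0.2]
width: 0.0356
```

```bash
python3 -m inch '[{"linear":[0,0,0.05],"twist":0,"gripper":0.25},{"linear":[0,0,0.2],"twist":0,"gripper":0.25},{"linear":[0,0,0.4],"twist":0,"gripper":0.25},{"linear":[0,0,0.65],"twist":0,"gripper":0.25},{"linear":[0,0,0.85],"twist":0,"gripper":0.25},{"linear":[0,0,1],"twist":0,"gripper":0.25}]'
python3 -m inch '[{"linear":[0,0.05,0],"twist":0,"gripper":0.25},{"linear":[0,0.2,0],"twist":0,"gripper":0.25},{"linear":[0.02,0.4,0],"twist":0,"gripper":0.25},{"linear":[0.06,0.6,0],"twist":0,"gripper":0.25},{"linear":[0.08,0.8,0],"twist":0,"gripper":0.25},{"linear":[0.1,0.95,0],"twist":0,"gripper":0.25}]'
python3 -m inch '[{"linear":[0.06,0.2,0],"twist":0,"gripper":0.25},{"linear":[0.12,0.4,0],"twist":0,"gripper":0.25},{"linear":[0.18,0.6,0],"twist":0,"gripper":0.25},{"linear":[0.24,0.8,0],"twist":0,"gripper":0.25},{"linear":[0.29,0.95,0],"twist":0,"gripper":0.25}]'
python3 -m inch '[{"linear":[0.06,0.2,0],"twist":0,"gripper":0.25},{"linear":[0.12,0.4,0],"twist":0,"gripper":0.25},{"linear":[0.18,0.6,0],"twist":0,"gripper":0.25},{"linear":[0.24,0.8,0],"twist":0,"gripper":0.25},{"linear":[0.29,0.95,0],"twist":0,"gripper":0.25}]'
python3 -m inch '[{"linear":[0.06,0.2,0],"twist":0,"gripper":0.25},{"linear":[0.12,0.4,0],"twist":0,"gripper":0.25},{"linear":[0.18,0.6,0],"twist":0,"gripper":0.25},{"linear":[0.24,0.75,0],"twist":0,"gripper":0.25},{"linear":[0.28,0.88,0],"twist":0,"gripper":0.25},{"linear":[0.29,0.95,0],"twist":0,"gripper":0.25},{"linear":[0.29,0.95,0],"twist":0,"gripper":0.25},{"linear":[0.29,0.95,0],"twist":0,"gripper":0.25}]'
python3 -m inch '[{"linear":[0,0,-0.1],"twist":0,"gripper":0.25},{"linear":[0,0,-0.3],"twist":0,"gripper":0.25},{"linear":[0,0,-0.5],"twist":0,"gripper":0.25},{"linear":[0,0,-0.7],"twist":0,"gripper":0.25},{"linear":[0,0,-0.8],"twist":0,"gripper":0.25},{"linear":[0,0,-0.88],"twist":0,"gripper":0.25},{"linear":[0,0,-0.93],"twist":0,"gripper":0.25},{"linear":[0,0,-0.96],"twist":0,"gripper":0.25},{"linear":[0,0,-0.96],"twist":0,"gripper":0.25}]'
python3 -m inch '[{"linear":[0,0,-0.01],"twist":0,"gripper":0.25},{"linear":[0,0,-0.02],"twist":0,"gripper":0.25},{"linear":[0,0,-0.03],"twist":0,"gripper":0.25},{"linear":[0,0,-0.03],"twist":0,"gripper":0.25},{"linear":[0,0,-0.03],"twist":0,"gripper":0.25}]'
```

```text
time: 33.6
tool_pos: [0.5307, -0.3179, 0.2253]
ee_rot: [3.141, -0.001, 0.164]
wrist_force: [0.3, 0.1, -2.0]
width: 0.0356
time: 34.1
tool_pos: [0.5396, -0.2195, 0.2209]
ee_rot: [-3.138, 0.003, 0.166]
wrist_force: [-0.5, -0.1, -2.3]
width: 0.0358
time: 34.52
tool_pos: [0.5689, -0.1249, 0.2217]
ee_rot: [-3.139, 0.003, 0.166]
wrist_force: [-0.3, 0.2, -2.5]
width: 0.0356
time: 34.93
tool_pos: [0.5977, -0.03, 0.2216]
ee_rot: [-3.14, 0.003, 0.166]
wrist_force: [-0.3, -0.3, -2.2]
width: 0.0354
time: 35.6
tool_pos: [0.6273, 0.062, 0.2232]
ee_rot: [3.141, 0.001, 0.165]
wrist_force: [0.4, 0.0, -2.0]
width: 0.0355
time: 36.35
tool_pos: [0.6277, 0.0619, 0.1276]
ee_rot: [3.141, -0.0, 0.164]
wrist_force: [-0.5, 0.9, -2.9]
width: 0.035
time: 36.77
tool_pos: [0.6282, 0.0622, 0.1257]
ee_rot: [3.141, -0.002, 0.164]
wrist_force: [0.6, 0.0, 0.4]
width: 0.0353
```

```bash
python3 -m inch '[{"linear":[0,0,0],"twist":0,"gripper":0.7},{"linear":[0,0,0],"twist":0,"gripper":0.7},{"linear":[0,0,0],"twist":0,"gripper":0.7},{"linear":[0,0,0],"twist":0,"gripper":0.7},{"linear":[0,0,0],"twist":0,"gripper":0.7},{"linear":[0,0,0.15],"twist":0,"gripper":0.7},{"linear":[0,0,0.35],"twist":0,"gripper":0.7},{"linear":[0,0,0.6],"twist":0,"gripper":0.7},{"linear":[0,0,0.85],"twist":0,"gripper":0.7},{"linear":[0,0,1],"twist":0,"gripper":0.7}]'
python3 -m inch '[{"linear":[-0.01,-0.15,0],"twist":0,"gripper":0.7},{"linear":[-0.03,-0.4,0],"twist":0,"gripper":0.7},{"linear":[-0.05,-0.7,0],"twist":0,"gripper":0.7},{"linear":[-0.06,-0.97,0],"twist":0,"gripper":0.7}]'
python3 -m inch '[{"linear":[-0.02,-0.25,0],"twist":0,"gripper":0.7},{"linear":[-0.03,-0.5,0],"twist":0,"gripper":0.7},{"linear":[-0.05,-0.75,0],"twist":0,"gripper":0.7},{"linear":[-0.07,-0.97,0],"twist":0,"gripper":0.7}]'
python3 -m inch '[{"linear":[-0.02,-0.25,0],"twist":0,"gripper":0.7},{"linear":[-0.03,-0.5,0],"twist":0,"gripper":0.7},{"linear":[-0.05,-0.75,0],"twist":0,"gripper":0.7},{"linear":[-0.07,-0.97,0],"twist":0,"gripper":0.7}]'
python3 -m inch '[{"linear":[-0.02,-0.25,0],"twist":0,"gripper":0.7},{"linear":[-0.03,-0.5,0],"twist":0,"gripper":0.7},{"linear":[-0.05,-0.75,0],"twist":0,"gripper":0.7},{"linear":[-0.06,-0.96,0],"twist":0,"gripper":0.7},{"linear":[-0.06,-0.96,0],"twist":0,"gripper":0.7},{"linear":[-0.06,-0.96,0],"twist":0,"gripper":0.7}]'
python3 - <<'E'
from h import *
s,W,o=wristworld(); save("pics/w10.png",s["image"],1.4); print(o["tool_pos"])
print("slim",disc(W,(.603,-.324),.147,.162),"amb",disc(W,(.453,-.309),.134,.148))
s=robot.snapshot("top"); w=world(s); save("pics/t10.png",s["image"],1.4);print("sq",disc(w,(.628,.0625),.125,.136))
E
```

```text
time: 37.6
tool_pos: [0.6283, 0.0622, 0.2278]
ee_rot: [3.141, -0.004, 0.164]
wrist_force: [0.1, 0.7, 1.3]
width: 0.0658
time: 37.93
tool_pos: [0.6206, -0.0368, 0.2229]
ee_rot: [3.141, 0.002, 0.165]
wrist_force: [0.9, 0.0, -1.1]
width: 0.066
time: 38.27
tool_pos: [0.6133, -0.1345, 0.2225]
ee_rot: [-3.141, 0.003, 0.163]
wrist_force: [-0.6, -0.5, 0.4]
width: 0.0657
time: 38.6
tool_pos: [0.6061, -0.2314, 0.2225]
ee_rot: [-3.141, 0.003, 0.163]
wrist_force: [0.5, 0.2, -0.0]
width: 0.0657
time: 39.1
tool_pos: [0.6002, -0.3263, 0.2223]
ee_rot: [-3.139, 0.002, 0.162]
wrist_force: [-0.1, 0.1, -0.2]
width: 0.0663
[ 0.60018376 -0.3263479   0.222296  ]
slim (1133, array([ 0.6038, -0.3253,  0.1546]), array([ 602.7, -325.6]), 14.0) amb (489, array([ 0.4523, -0.3104,  0.1408]), array([ 451.9, -310.1]), 15.4)
sq (153, array([0.6281, 0.063 , 0.1307]), array([628.4,  63.3]), 18.1)
```

View pics/t10.png

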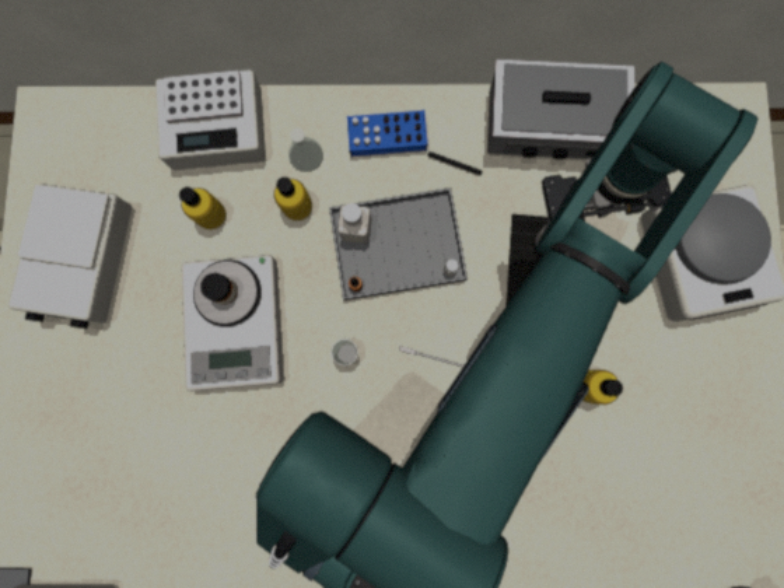

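Square is back at its place (352,222). Grip slim.

```bash
python3 -m inch '[{"linear":[0,0,-0.2],"twist":0,"gripper":0.7},{"linear":[0,0,-0.4],"twist":0,"gripper":0.7},{"linear":[0,0,-0.6],"twist":0,"gripper":0.7},{"linear":[0,0,-0.72],"twist":0,"gripper":0.7},{"linear":[0,0,-0.75],"twist":0,"gripper":0.7},{"linear":[0,0,-0.75],"twist":0,"gripper":0.7},{"linear":[0,0,-0.75],"twist":0,"gripper":0.7}]'
python3 -m inch '[{"linear":[0,0,0],"twist":0,"gripper":0.2},{"linear":[0,0,0],"twist":0,"gripper":0.2},{"linear":[0,0,0],"twist":0,"gripper":0.2},{"linear":[0,0,0],"twist":0,"gripper":0.2},{"linear":[0,0,0],"twist":0,"gripper":0.2},{"linear":[0,0,0],"twist":0,"gripper":0.2},{"linear":[0,0,0],"twist":0,"gripper":0.2},{"linear":[0,0,0],"twist":0,"gripper":0.2}]'
```

```text
time: 39.78
tool_pos: [0.6021, -0.3246, 0.1506]
ee_rot: [3.141, -0.001, 0.165]
wrist_force: [0.0, -0.0, -0.5]
width: 0.0657
time: 40.45
tool_pos: [0.6016, -0.3251, 0.1496]
ee_rot: [3.141, -0.0, 0.164]
wrist_force: [0.9, -0.9, 0.4]
width: 0.0276
```

```bash
python3 -m inch '[{"linear":[0,0,0.05],"twist":0,"gripper":0.2},{"linear":[0,0,0.2],"twist":0,"gripper":0.2},{"linear":[0,0,0.4],"twist":0,"gripper":0.2},{"linear":[0,0,0.65],"twist":0,"gripper":0.2},{"linear":[0,0,0.85],"twist":0,"gripper":0.2},{"linear":[0,0,1],"twist":0,"gripper":0.2}]'
python3 -m inch '[{"linear":[0.01,0.05,0],"twist":0,"gripper":0.2},{"linear":[0.04,0.2,0],"twist":0,"gripper":0.2},{"linear":[0.08,0.4,0],"twist":0,"gripper":0.2},{"linear":[0.12,0.6,0],"twist":0,"gripper":0.2},{"linear":[0.16,0.8,0],"twist":0,"gripper":0.2}]'
python3 -m inch '[{"linear":[0.04,0.2,0],"twist":0,"gripper":0.2},{"linear":[0.08,0.4,0],"twist":0,"gripper":0.2},{"linear":[0.12,0.6,0],"twist":0,"gripper":0.2},{"linear":[0.16,0.8,0],"twist":0,"gripper":0.2}]'
python3 -m inch '[{"linear":[0.04,0.2,0],"twist":0,"gripper":0.2},{"linear":[0.08,0.4,0],"twist":0,"gripper":0.2},{"linear":[0.12,0.6,0],"twist":0,"gripper":0.2},{"linear":[0.15,0.75,0],"twist":0,"gripper":0.2},{"linear":[0.16,0.8,0],"twist":0,"gripper":0.2},{"linear":[0.16,0.8,0],"twist":0,"gripper":0.2},{"linear":[0.16,0.8,0],"twist":0,"gripper":0.2}]'
python3 -m inch '[{"linear":[0,0,-0.1],"twist":0,"gripper":0.2},{"linear":[0,0,-0.3],"twist":0,"gripper":0.2},{"linear":[0,0,-0.5],"twist":0,"gripper":0.2},{"linear":[0,0,-0.7],"twist":0,"gripper":0.2},{"linear":[0,0,-0.8],"twist":0,"gripper":0.2},{"linear":[0,0,-0.88],"twist":0,"gripper":0.2},{"linear":[0,0,-0.93],"twist":0,"gripper":0.2},{"linear":[0,0,-0.96],"twist":0,"gripper":0.2},{"linear":[0,0,-0.96],"twist":0,"gripper":0.2}]'
python3 -m inch '[{"linear":[0,0,-0.01],"twist":0,"gripper":0.2},{"linear":[0,0,-0.02],"twist":0,"gripper":0.2},{"linear":[0,0,-0.03],"twist":0,"gripper":0.2},{"linear":[0,0,-0.03],"twist":0,"gripper":0.2},{"linear":[0,0,-0.03],"twist":0,"gripper":0.2}]'
```

```text
time: 40.95
tool_pos: [0.6016, -0.3248, 0.2514]
ee_rot: [3.141, -0.001, 0.165]
wrist_force: [0.4, 1.2, -2.2]
width: 0.0277
time: 41.37
tool_pos: [0.6169, -0.2422, 0.2463]
ee_rot: [-3.138, 0.004, 0.165]
wrist_force: [1.0, 0.6, -2.2]
width: 0.0279
time: 41.7
tool_pos: [0.6327, -0.1619, 0.2464]
ee_rot: [-3.138, 0.004, 0.166]
wrist_force: [0.6, -0.2, -2.6]
width: 0.0273
time: 42.28
tool_pos: [0.6492, -0.0849, 0.2486]
ee_rot: [3.141, 0.002, 0.165]
wrist_force: [-0.1, 0.2, -2.2]
width: 0.0275
time: 43.03
tool_pos: [0.6497, -0.0852, 0.1537]
ee_rot: [3.141, -0.0, 0.164]
wrist_force: [0.3, 0.8, -2.5]
width: 0.0275
time: 43.45
tool_pos: [0.65, -0.085, 0.1517]
ee_rot: [3.141, -0.002, 0.164]
wrist_force: [0.3, 1.3, 0.4]
width: 0.0277
```

```bash
python3 -m inch '[{"linear":[0,0,0],"twist":0,"gripper":0.7},{"linear":[0,0,0],"twist":0,"gripper":0.7},{"linear":[0,0,0],"twist":0,"gripper":0.7},{"linear":[0,0,0],"twist":0,"gripper":0.7},{"linear":[0,0,0],"twist":0,"gripper":0.7},{"linear":[0,0,0.15],"twist":0,"gripper":0.7},{"linear":[0,0,0.35],"twist":0,"gripper":0.7},{"linear":[0,0,0.6],"twist":0,"gripper":0.7},{"linear":[0,0,0.8],"twist":0,"gripper":0.7},{"linear":[0,0,0.8],"twist":0,"gripper":0.7}]'
python3 -m inch '[{"linear":[-0.13,-0.15,0],"twist":0,"gripper":0.7},{"linear":[-0.3,-0.35,0],"twist":0,"gripper":0.7},{"linear":[-0.48,-0.55,0],"twist":0,"gripper":0.7},{"linear":[-0.66,-0.75,0],"twist":0,"gripper":0.7}]'
python3 -m inch '[{"linear":[-0.15,-0.17,0],"twist":0,"gripper":0.7},{"linear":[-0.3,-0.35,0],"twist":0,"gripper":0.7},{"linear":[-0.48,-0.55,0],"twist":0,"gripper":0.7},{"linear":[-0.66,-0.75,0],"twist":0,"gripper":0.7}]'
python3 -m inch '[{"linear":[-0.15,-0.17,0],"twist":0,"gripper":0.7},{"linear":[-0.3,-0.35,0],"twist":0,"gripper":0.7},{"linear":[-0.48,-0.55,0],"twist":0,"gripper":0.7},{"linear":[-0.65,-0.75,0],"twist":0,"gripper":0.7},{"linear":[-0.65,-0.75,0],"twist":0,"gripper":0.7},{"linear":[-0.65,-0.75,0],"twist":0,"gripper":0.7},{"linear":[-0.65,-0.75,0],"twist":0,"gripper":0.7}]'
python3 - <<'E'
from h import *
s,W,o=wristworld(); save("pics/w11.png",s["image"],1.4); print(o["tool_pos"])
print("amb",disc(W,(.453,-.309),.134,.148))
s=robot.snapshot("top"); w=world(s); save("pics/t11.png",s["image"],1.4);print("sq",disc(w,(.628,.0625),.125,.136),"slim",disc(w,(.65,-.085),.15,.162))
E
```

```text
time: 44.28
tool_pos: [0.6515, -0.0853, 0.2366]
ee_rot: [3.138, -0.009, 0.164]
wrist_force: [0.3, 0.1, 0.7]
width: 0.066
time: 44.62
tool_pos: [0.5824, -0.1602, 0.2286]
ee_rot: [-3.141, 0.002, 0.165]
wrist_force: [0.5, -0.1, 0.4]
width: 0.0656
time: 44.95
tool_pos: [0.5162, -0.2353, 0.2288]
ee_rot: [-3.14, 0.002, 0.165]
wrist_force: [0.4, -0.5, -1.5]
width: 0.0658
time: 45.53
tool_pos: [0.4526, -0.3093, 0.2296]
ee_rot: [-3.14, 0.0, 0.164]
wrist_force: [-0.4, 0.5, -0.9]
width: 0.0658
[ 0.45262817 -0.30927998  0.22958597]
amb (1077, array([ 0.4534, -0.3098,  0.1408]), array([ 452.4, -310.1]), 14.9)
sq (152, array([0.6281, 0.0629, 0.1307]), array([628.6,  62.7]), 18.0) slim (97, array([ 0.6517, -0.0843,  0.1565]), array([652.3, -84.6]), 13.9)
```

View pics/w11.png

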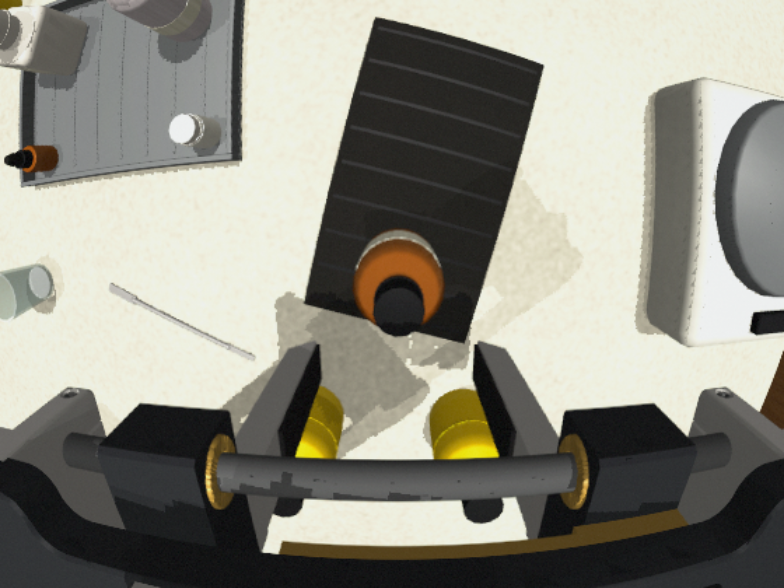

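Amber (400,290) stands upright on the mat, centred between the fingers; slim is back in place. Grip amber.

```bash
python3 -m inch '[{"linear":[0,0,-0.2],"twist":0,"gripper":0.7},{"linear":[0,0,-0.4],"twist":0,"gripper":0.7},{"linear":[0,0,-0.6],"twist":0,"gripper":0.7},{"linear":[0,0,-0.8],"twist":0,"gripper":0.7},{"linear":[0,0,-0.92],"twist":0,"gripper":0.7},{"linear":[0,0,-0.96],"twist":0,"gripper":0.7},{"linear":[0,0,-0.96],"twist":0,"gripper":0.7},{"linear":[0,0,-0.96],"twist":0,"gripper":0.7}]'
python3 -m inch '[{"linear":[0,0,0],"twist":0,"gripper":0.2},{"linear":[0,0,0],"twist":0,"gripper":0.2},{"linear":[0,0,0],"twist":0,"gripper":0.2},{"linear":[0,0,0],"twist":0,"gripper":0.2},{"linear":[0,0,0],"twist":0,"gripper":0.2},{"linear":[0,0,0],"twist":0,"gripper":0.2},{"linear":[0,0,0],"twist":0,"gripper":0.2},{"linear":[0,0,0],"twist":0,"gripper":0.2}]'
python3 -m inch '[{"linear":[0,0,0.05],"twist":0,"gripper":0.2},{"linear":[0,0,0.2],"twist":0,"gripper":0.2},{"linear":[0,0,0.4],"twist":0,"gripper":0.2},{"linear":[0,0,0.65],"twist":0,"gripper":0.2},{"linear":[0,0,0.85],"twist":0,"gripper":0.2},{"linear":[0,0,1],"twist":0,"gripper":0.2}]'
```

```text
time: 46.3
tool_pos: [0.4532, -0.3099, 0.1354]
ee_rot: [3.141, -0.001, 0.165]
wrist_force: [0.5, 0.2, 0.3]
width: 0.0658
time: 46.97
tool_pos: [0.4526, -0.3101, 0.1347]
ee_rot: [3.141, -0.0, 0.164]
wrist_force: [0.3, -0.0, 1.5]
width: 0.0295
time: 47.47
tool_pos: [0.4525, -0.3098, 0.2357]
ee_rot: [3.142, -0.0, 0.164]
wrist_force: [0.4, 0.3, -3.4]
width: 0.0292
```

```bash
python3 -m inch '[{"linear":[0.02,0.05,0],"twist":0,"gripper":0.2},{"linear":[0.08,0.18,0],"twist":0,"gripper":0.2},{"linear":[0.16,0.36,0],"twist":0,"gripper":0.2},{"linear":[0.24,0.55,0],"twist":0,"gripper":0.2},{"linear":[0.32,0.74,0],"twist":0,"gripper":0.2},{"linear":[0.4,0.93,0],"twist":0,"gripper":0.2}]'
python3 -m inch '[{"linear":[0.08,0.19,0],"twist":0,"gripper":0.2},{"linear":[0.16,0.38,0],"twist":0,"gripper":0.2},{"linear":[0.24,0.56,0],"twist":0,"gripper":0.2},{"linear":[0.32,0.75,0],"twist":0,"gripper":0.2},{"linear":[0.4,0.93,0],"twist":0,"gripper":0.2}]'
python3 -m inch '[{"linear":[0.08,0.19,0],"twist":0,"gripper":0.2},{"linear":[0.16,0.38,0],"twist":0,"gripper":0.2},{"linear":[0.24,0.56,0],"twist":0,"gripper":0.2},{"linear":[0.32,0.72,0],"twist":0,"gripper":0.2},{"linear":[0.38,0.87,0],"twist":0,"gripper":0.2},{"linear":[0.41,0.93,0],"twist":0,"gripper":0.2},{"linear":[0.41,0.93,0],"twist":0,"gripper":0.2},{"linear":[0.41,0.93,0],"twist":0,"gripper":0.2}]'
python3 -m inch '[{"linear":[0,0,-0.1],"twist":0,"gripper":0.2},{"linear":[0,0,-0.3],"twist":0,"gripper":0.2},{"linear":[0,0,-0.5],"twist":0,"gripper":0.2},{"linear":[0,0,-0.7],"twist":0,"gripper":0.2},{"linear":[0,0,-0.8],"twist":0,"gripper":0.2},{"linear":[0,0,-0.88],"twist":0,"gripper":0.2},{"linear":[0,0,-0.93],"twist":0,"gripper":0.2},{"linear":[0,0,-0.96],"twist":0,"gripper":0.2},{"linear":[0,0,-0.96],"twist":0,"gripper":0.2}]'
python3 -m inch '[{"linear":[0,0,-0.01],"twist":0,"gripper":0.2},{"linear":[0,0,-0.02],"twist":0,"gripper":0.2},{"linear":[0,0,-0.03],"twist":0,"gripper":0.2},{"linear":[0,0,-0.03],"twist":0,"gripper":0.2},{"linear":[0,0,-0.03],"twist":0,"gripper":0.2}]'
```

```text
time: 47.97
tool_pos: [0.492, -0.2151, 0.232]
ee_rot: [-3.139, 0.003, 0.164]
wrist_force: [1.5, 0.2, -3.7]
width: 0.0292
time: 48.38
tool_pos: [0.5319, -0.122, 0.2321]
ee_rot: [-3.139, 0.004, 0.165]
wrist_force: [1.2, 0.7, -3.6]
width: 0.0294
time: 49.05
tool_pos: [0.5729, -0.0309, 0.2332]
ee_rot: [3.142, 0.003, 0.165]
wrist_force: [0.3, 0.5, -3.8]
width: 0.0295
time: 49.8
tool_pos: [0.5736, -0.0311, 0.1386]
ee_rot: [3.141, -0.0, 0.164]
wrist_force: [-1.1, -0.4, -3.2]
width: 0.0295
time: 50.22
tool_pos: [0.5742, -0.031, 0.1368]
ee_rot: [3.141, -0.002, 0.164]
wrist_force: [0.6, 0.0, -0.2]
width: 0.0295
```

Lightly in contact (−0.2 N against −3.5 N hanging). Release, rise, back away and check.

```bash
python3 -m inch '[{"linear":[0,0,0],"twist":0,"gripper":0.7},{"linear":[0,0,0],"twist":0,"gripper":0.7},{"linear":[0,0,0],"twist":0,"gripper":0.7},{"linear":[0,0,0],"twist":0,"gripper":0.7},{"linear":[0,0,0],"twist":0,"gripper":0.7},{"linear":[0,0,0.15],"twist":0,"gripper":0.7},{"linear":[0,0,0.35],"twist":0,"gripper":0.7},{"linear":[0,0,0.6],"twist":0,"gripper":0.7},{"linear":[0,0,0.85],"twist":0,"gripper":0.7},{"linear":[0,0,1],"twist":0,"gripper":0.7}]'
python3 -m inch '[{"linear":[-0.1,0,0.05],"twist":0,"gripper":0.7},{"linear":[-0.4,-0.2,0.1],"twist":0,"gripper":0.7},{"linear":[-0.6,-0.5,0.1],"twist":0,"gripper":0.7},{"linear":[-0.8,-0.8,0.1],"twist":0,"gripper":0.7},{"linear":[-1,-1,0.1],"twist":0,"gripper":0.7},{"linear":[-1,-1,0.1],"twist":0,"gripper":0.7}]'
python3 -m inch '[{"linear":[-0.2,-0.3,0],"twist":0,"gripper":0.7},{"linear":[-0.4,-0.6,0],"twist":0,"gripper":0.7},{"linear":[-0.6,-0.9,0],"twist":0,"gripper":0.7},{"linear":[-0.6,-1,0],"twist":0,"gripper":0.7},{"linear":[-0.6,-1,0],"twist":0,"gripper":0.7},{"linear":[-0.6,-1,0],"twist":0,"gripper":0.7}]'
python3 - <<'E'
from h import *
print(robot.get_obs()["tool_pos"])
old={n:np.load(n+"W.npy") for n in("top","side")}
for n in("top","side"):
    s=robot.snapshot(n); w=world(s); save(f"pics/{n}_end.png",s["image"],1.4)
    for k,xy,a,b in(("amber",(.574,-.03),.138,.148),("sq",(.628,.0625),.125,.136),("slim",(.65,-.085),.15,.162),("dropper",(.513,.063),.049,.075),("vial",(.5447,-.125),.054,.063),("beaker",(.378,.079),.055,.072)):
        A,B=disc(old[n],xy,a,b),disc(w,xy,a,b); print(n,k,A and (A[1],A[2]),"->",B and (B[1],B[2]))
    print(n,"jar",disc(w,(.49,.306),.127,.14))
E
```

```text
time: 51.05
tool_pos: [0.5743, -0.031, 0.2387]
ee_rot: [3.14, -0.004, 0.164]
wrist_force: [-0.0, -0.3, 0.9]
width: 0.0655
time: 51.55
tool_pos: [0.4699, -0.1336, 0.2448]
ee_rot: [3.141, 0.003, 0.159]
wrist_force: [0.0, 0.3, 0.6]
width: 0.0662
time: 52.05
tool_pos: [0.4136, -0.2303, 0.2448]
ee_rot: [-3.14, 0.0, 0.164]
wrist_force: [0.1, 0.4, 1.0]
width: 0.0658
[ 0.41355931 -0.23028525  0.24478641]
top amber (array([ 0.5738, -0.0298,  0.1424]), array([574.4, -30. ])) -> (array([ 0.5747, -0.0298,  0.1426]), array([575., -30.]))
top sq (array([0.6288, 0.0631, 0.1308]), array([629.5,  63.3])) -> (array([0.628 , 0.0629, 0.1308]), array([629.2,  63.3]))
top slim (array([ 0.6505, -0.0843,  0.1569]), array([651.4, -84.7])) -> (array([ 0.6513, -0.0844,  0.1566]), array([652.1, -84.6]))
top dropper (array([0.5119, 0.0615, 0.06  ]), array([513.4,  61.7])) -> (array([0.5119, 0.0612, 0.0603]), array([513.1,  61.3]))
top vial (array([ 0.5447, -0.1257,  0.0586]), array([ 544.9, -125.9])) -> (array([ 0.5446, -0.1259,  0.0589]), array([ 544.6, -125.3]))
top beaker (array([0.3788, 0.0809, 0.0664]), arr
[... 320 characters left out ...]
, 0.1303]), array([629.8,  64.7])) -> (array([0.6272, 0.0665, 0.1305]), array([628.7,  64.8]))
side slim (array([ 0.6502, -0.0814,  0.1556]), array([651.6, -84. ])) -> (array([ 0.6511, -0.0808,  0.1557]), array([652.6, -84. ]))
side dropper (array([0.5123, 0.0654, 0.0596]), array([513.3,  65. ])) -> (array([0.5122, 0.0655, 0.0595]), array([513.6,  65.2]))
side vial (array([ 0.5449, -0.1227,  0.0584]), array([ 545.5, -125.1])) -> (array([ 0.545 , -0.1232,  0.0582]), array([ 548.4, -123.8]))
side beaker (array([0.3783, 0.0791, 0.0629]), array([378.6,  78.3])) -> (array([0.3782, 0.0787, 0.0628]), array([378.8,  77.7]))
side jar (395, array([0.4899, 0.311 , 0.1335]), array([492.6, 309.1]), 27.2)
```

View pics/top_end.png

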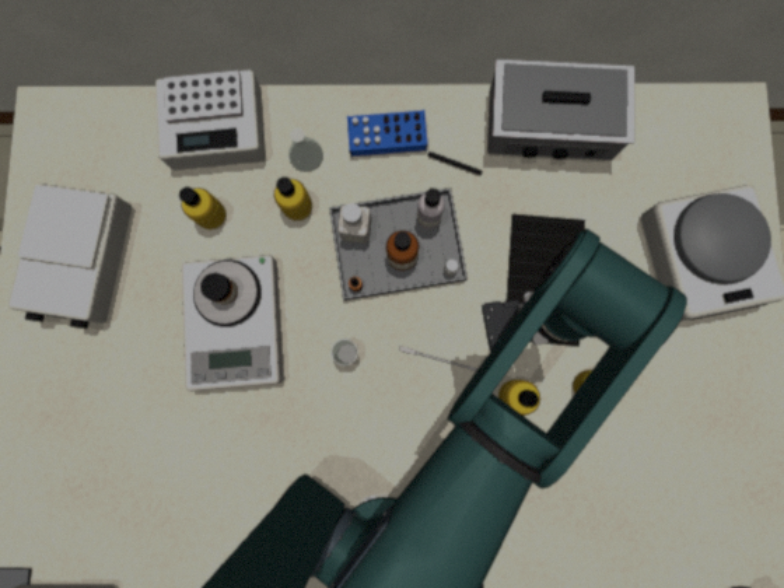

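View pics/side_end.png

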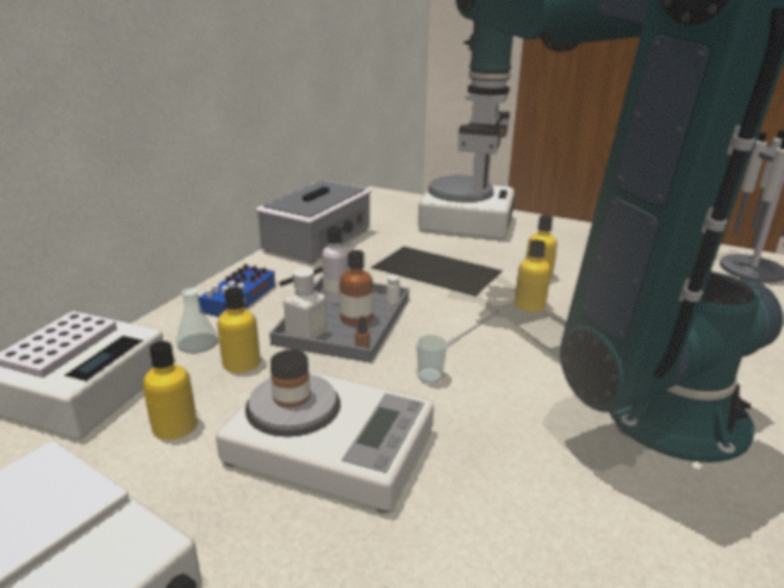

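In the top view, square (352,222), slim (431,205) and amber (402,247) are back in the tray. The jar (217,288) sits in the middle of the pan, everything else is unmoved, and the gripper is clear. Handing in.

```bash
python3 -c "from bench import robot; print(robot.close_job())"
```

```text
the job is handed in; nothing more can be done
None
```

The job is handed in at about 52 s of the 136 s allowed. I stood amber, slim and square on the rubber mat and put the jar on the balance pan. Then I returned square, slim and amber to their own places in the tray and let go of everything.

The last checks, made with the top and side cameras, found nothing out of place:
- **Bottles:** all three are upright, with cap positions within about 1 mm of the start (within 3 mm by the noisiest fit).
- **Jar:** it is upright on the pan. The top view has it within about 1 mm of the pan's centre; the coarser side view reads up to 3–4 mm off, still inside the 15 mm limit.
- **Bystanders:** the dropper, vial and beaker have not moved, within measurement noise. The yellow look-alikes were left alone.
- **Gripper:** it is open and well clear of everything.

The hand-in gives no verdict.

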